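# Fit guide rollers and secure them with R-clips

## Task

Make up the roller plate: slide every guide roller that fits fully down onto an upright axle of its own, and secure each fitted roller with an R-clip, its straight leg pushed through the axle's cross-hole until the bent leg has snapped round the axle. Rollers that have not been reamed will not go over an axle; lay those in the sheet-metal rework tray. Clips that are not needed may stay where they are, and the tools and the tin are to be left alone.

Things in the scene. Friction and masses are not known exactly. Their poses are not given: they have to be found in the camera images.
- roller_plate: Grey steel plate, 90 x 260 x 12 mm, fixed. Origin: centre of its underside; x across its short side, y along it. Three upright steel axles of 24 mm diameter stand at y = -90, 0, +90 mm and rise to 66 mm above the bench (top 4 mm a 45 degree chamfer). At each foot a 38 mm wide thrust washer carries the roller, underside 14 mm above the bench.
- axle_1_hole (a point): Centre of the 9 mm cross-hole of axle 1, on the axle's axis, 51.5 mm above the bench. The hole runs along the plate's x and is open at both ends. A roller fully down on this axle has its centre 22.5 mm below this point.
- axle_2_hole (a point): Centre of the 9 mm cross-hole of axle 2, on the axle's axis, 51.5 mm above the bench. The hole runs along the plate's x and is open at both ends. A roller fully down on this axle has its centre 22.5 mm below this point.
- axle_3_hole (a point): Centre of the 9 mm cross-hole of axle 3, on the axle's axis, 51.5 mm above the bench. The hole runs along the plate's x and is open at both ends. A roller fully down on this axle has its centre 22.5 mm below this point.
- roller_1: Guide roller (may be absent): white nylon with brass bush, 48 mm diameter, 30 mm high, about 70 g, standing on end. Origin at its centre, z its axis; either end may be up. Bored 27 mm it slides freely over an axle; some of the batch are not reamed (21 mm) and stop on the axle's chamfer. Which is not told: outside all are alike; look at the bore or try it on.
- roller_2: Guide roller (may be absent): white nylon with brass bush, 48 mm diameter, 30 mm high, about 70 g, standing on end. Origin at its centre, z its axis; either end may be up. Bored 27 mm it slides freely over an axle; some of the batch are not reamed (21 mm) and stop on the axle's chamfer. Which is not told: outside all are alike; look at the bore or try it on.
- roller_3: Guide roller (may be absent): white nylon with brass bush, 48 mm diameter, 30 mm high, about 70 g, standing on end. Origin at its centre, z its axis; either end may be up. Bored 27 mm it slides freely over an axle; some of the batch are not reamed (21 mm) and stop on the axle's chamfer. Which is not told: outside all are alike; look at the bore or try it on.
- roller_4: Guide roller (may be absent): white nylon with brass bush, 48 mm diameter, 30 mm high, about 70 g, standing on end. Origin at its centre, z its axis; either end may be up. Bored 27 mm it slides freely over an axle; some of the batch are not reamed (21 mm) and stop on the axle's chamfer. Which is not told: outside all are alike; look at the bore or try it on.
- roller_5: Guide roller (may be absent): white nylon with brass bush, 48 mm diameter, 30 mm high, about 70 g, standing on end. Origin at its centre, z its axis; either end may be up. Bored 27 mm it slides freely over an axle; some of the batch are not reamed (21 mm) and stop on the axle's chamfer. Which is not told: outside all are alike; look at the bore or try it on.
- clip_1: R-clip of 6 mm round steel wire, lying flat, 127 x 32 x 6 mm, about 60 g. Origin: underside, middle of the bow, where to grip: two parallel sides 32 mm over the outside (y = -16 to 16) run from x = -10 to 14 mm; the bow's round end is at x = -26. x points along the straight leg (centre line y = -13, z = 3 mm, round tip at x = 101). The bent leg lies on its +y side and ends in a flare at x = 87.
- clip_1_seat (a point): Point on the straight leg of clip_1 (x = 52, y = -13, z = 3 mm in its frame) that lies at the centre of the cross-hole when the clip is home, the axle in the hump of the bent leg.
- clip_1_spring (a joint): How far the bent leg of clip_1 is sprung open (rad): 0 free, about 0 when snapped home round an axle, about 0.1 while it rides over the axle, which takes a push of 5 to 10 N along the leg over the last 30 mm. A spring closes it.
- clip_2: R-clip of 6 mm round steel wire, lying flat, 127 x 32 x 6 mm, about 60 g. Origin: underside, middle of the bow, where to grip: two parallel sides 32 mm over the outside (y = -16 to 16) run from x = -10 to 14 mm; the bow's round end is at x = -26. x points along the straight leg (centre line y = -13, z = 3 mm, round tip at x = 101). The bent leg lies on its +y side and ends in a flare at x = 87.
- clip_2_seat (a point): Point on the straight leg of clip_2 (x = 52, y = -13, z = 3 mm in its frame) that lies at the centre of the cross-hole when the clip is home, the axle in the hump of the bent leg.
- clip_2_spring (a joint): How far the bent leg of clip_2 is sprung open (rad): 0 free, about 0 when snapped home round an axle, about 0.1 while it rides over the axle, which takes a push of 5 to 10 N along the leg over the last 30 mm. A spring closes it.
- clip_3: R-clip of 6 mm round steel wire, lying flat, 127 x 32 x 6 mm, about 60 g. Origin: underside, middle of the bow, where to grip: two parallel sides 32 mm over the outside (y = -16 to 16) run from x = -10 to 14 mm; the bow's round end is at x = -26. x points along the straight leg (centre line y = -13, z = 3 mm, round tip at x = 101). The bent leg lies on its +y side and ends in a flare at x = 87.
- clip_3_seat (a point): Point on the straight leg of clip_3 (x = 52, y = -13, z = 3 mm in its frame) that lies at the centre of the cross-hole when the clip is home, the axle in the hump of the bent leg.
- clip_3_spring (a joint): How far the bent leg of clip_3 is sprung open (rad): 0 free, about 0 when snapped home round an axle, about 0.1 while it rides over the axle, which takes a push of 5 to 10 N along the leg over the last 30 mm. A spring closes it.
- rework_tray: Low tray of folded bright sheet metal, 130 x 200 mm, walls 22 mm high and 2.5 mm thick, floor 2.5 mm thick, fixed. Origin at the centre of its underside, y along its long side.
- paste_tin: Round green-lidded tin, 66 mm wide, 24 mm high; leave alone. Origin under its centre.
- calliper: Vernier calliper lying flat, 76 x 230 x 8 mm, long along its y; leave alone. Origin under its centre.
- screwdriver_red: Screwdriver with a red handle, 27 x 211 x 31 mm, lying along its y; leave alone. Origin under its centre.
Not all that is in view belongs to the job. What is shaped like the roller_5 but pink is not meant.

How it is judged:
By the outcome, as a careful person would: the job done as asked, in the order asked, and still so for the second after the job is handed in, with the robot touching nothing.
Of roller_1, roller_2, roller_3, roller_4, roller_5 only 4 to 5 are there at a start; the rules pass over those that are not, and their reading is None.
At some moment in a run one of roller_1, roller_2, roller_3, roller_4, roller_5, clip_1, clip_2, clip_3 may be knocked a few centimetres aside while the robot is not near it.
It also fails if it takes over 210 s, if anything falls off the work surface, if the arm or the gripper's body presses on something with over 40 N, if the wrist force passes 120 N, or if a joint passes its speed limit or range.

## Robot

A 6-joint arm with a two-finger parallel gripper is mounted at the origin on a cart in front of the work surface, level with it; the furniture and walls round the work are solid. World frame = base frame: x ahead of the robot, y to its left, z up, the work surface at z = 0. Lengths are in m, angles in rad, forces in N, time in s.
With the tool pointing down it reaches from about 0.3 to 0.75 m from the base axis. Payload 8.5 kg.
Tool frame: the origin (TCP) lies between the finger pads; the fingertips stand 8 mm ahead of it and the grasp point (between the pads) lies 11 mm behind it; y points along the fingers, z is the direction in which the jaws open and shut, and the axes are right-handed (so a half turn about y gives the same grasp; the last joint's range is limited). The gripper opens to 88 mm and grips with 3 to 60 N. Pads are 18 mm wide; open, the fingers measure 123 mm over their backs; the gripper's body (75 mm by 187 mm) begins 45 mm behind the grasp point.
Start: joints at [1.083, 0.381, 1.297, -0, 1.464, -0.215], TCP at [0.148, 0.53, 0.227] pointing down, gripper open.
Joint ranges: [-3.11, 3.11], [-0.89, 2.33], [0.22, 2.48], [-1.42, 4.56], [0.17, 2.85], [-2.88, 2.88]. Speed limits (rad/s): [2.39, 2.39, 3.14, 3.14, 3.14, 3.14].

## Interface

Orientations are given as a 3x3 rotation matrix whose columns are the frame's x, y, z axes.
In Python, from cell import robot gives the robot as it stands. The module is installed in compiled form; this text tells all that it offers.
- The arm moves only by the tool play_rows, never from a script. Its argument "deltas" is a list of rows, each a list of 5 numbers: the shift along the world's x, y, z in cm, then the turn about the world's z in degrees, then the finger opening in cm, from 0 to 8.81. In form: [[x, y, z, roll, hand], ...]. A call has 1 to 10 rows; each row is the pose to reach, as a shift and turn from the pose commanded when the call began; what a row does not reach only later rows make up. A row lasts 1/12 s, in which the tool goes at most 41.7 mm and 7.16 degrees, less where a joint would pass 70% of its speed; a pose out of reach is approached as far as the arm can. A call with a gripper value outside its range is refused whole. The fingers move at their own pace and stop on an object; "squeeze" is the grip in N (left out, the last holds). Time passes only in rows, so rows that repeat a pose let the fingers close. It gives the time, the measured TCP pose, the force and the opening at its end, in the units of the state.
- robot.state(): the state, without advancing time (a new reading comes with each control period).
- robot.grab_frame(name): name is "scene" or "side" or "wrist"; returns the picture (384x512x3 uint8, red, green, blue); there is no depth.
- robot.camera_params(name): a dict with "fov_y" (degrees; the focal length in pixels is half the picture's height over the tangent of half this angle, whatever the lens; pixels are square), "cx", "cy" (the principal point, pixels), "dist_coeffs" ([k1, k2, p1, p2, k3] as OpenCV has them; the pictures are not rectified), "view" (4x4, takes a point from world to camera coordinates). Camera axes: x right, y down, z forward; pixel columns grow to the right and rows downward; lengths in m; the calibration is good to about 2 mm. A picture is of the moment at which its call begins: read the wrist's pose just before it. camera_params takes no time and is no camera call; for the wrist camera it gives the pose at the moment of the call.
- robot.finish_job(): hands the job in, once; it reports no verdict.
Trained networks look in the newest picture that a camera, given by its name, has taken for a name from the list of things; names that differ only in an ending like _2 or _b are one class to them, and where a whole thing is asked for, a point or a joint stands for the part that bears it (a point fixed in the world has none). Each returns a list of dicts, best first, with "score" (0 to 1); they miss things now and then, are a little off and sometimes report something else, mostly with a low value. They report only what shows in the picture. A call takes as long as a camera call. They do not tell look-alikes from the thing itself.
- robot.look_for(name, camera): "bbox" ([left, top, width, height] in pixels, round what is visible of it).
- robot.outline_of(name, camera): "region" (384x512 bool, what is visible of it) and "bbox" ([left, top, width, height] in pixels, round what is visible of it).
- robot.mark_of(name, camera): "pixel" ([column, row] in pixels: a listed point, or the origin of a listed thing).
The state is a dict: "t": time; "joints": joint angles; "joint_velocities": joint speeds; "joint_efforts": joint torques, N m; "position": TCP position; "ee_rot": TCP orientation; "wrist_force": force on the tool from outside, world axes, zero at the start; "ft_torque": the same for the moment, N m; "opening": finger opening in m.
Only numpy, scipy, OpenCV 4.12 (cv2) and the standard library are available. Lean on these libraries where they do the work, as an engineer would, in place of code of your own. Each camera call takes 0.05 s, during which the arm holds its last target.

## Working session

There is one attempt and no reset: what is moved stays moved. The work goes in short steps, Python scripts to look and compute and a tool call to move; the robot and the scene stay as the last step left them, time stands still between calls to the robot, and variables do not carry over. Pictures are saved under pics/ and viewed, and the job is handed in when it is done.

Besides the shell and the picture viewer there is one more tool, called after "Request:" as a command line: name --pt "numbers of a row" for each row, then --argument value for the rest. play_rows: Moves the arm, as the interface text tells. Its arguments: {"type":"object","properties":{"deltas":{"type":"array","items":{"type":"array","items":{"type":"number"}}},"squeeze":{"type":"number"}},"required":["deltas"]}

```bash
mkdir -p pics; ls
python3 - <<'E'
from cell import robot
import cv2,numpy as np
np.set_printoptions(precision=4,suppress=True)
s=robot.state()
print(s['t'],s['position'],s['ee_rot'],s['opening'])
for n in ['scene','side','wrist']:
    im=robot.grab_frame(n); cv2.imwrite(f'pics/a_{n}.png',im[:,:,::-1])
    print(n,robot.camera_params(n))
E
```

```text
pics
0.0 [0.148  0.5294 0.2261] [[ 0.963  -0.0007  0.2695]
 [-0.2695 -0.0013  0.963 ]
 [-0.0003 -1.     -0.0014]] 0.08819677756840077
scene {'fov_y': 54.33382075788528, 'cx': 248.08891463410535, 'cy': 190.6992033948123, 'dist_coeffs': array([-0.0515,  0.    ,  0.    ,  0.    ,  0.    ]), 'view': array([[ 0.7336, -0.6794, -0.0146, -0.449 ],
       [-0.4898, -0.5138, -0.7043,  0.3352],
       [ 0.471 ,  0.5238, -0.7097,  0.9592],
       [ 0.    ,  0.    ,  0.    ,  1.    ]])}
side {'fov_y': 42.59242445152637, 'cx': 256.3760133943619, 'cy': 194.08692992841486, 'dist_coeffs': array([0.0119, 0.    , 0.    , 0.    , 0.    ]), 'view': array([[-0.9029, -0.4298,  0.0117,  0.5063],
       [-0.1631,  0.3173, -0.9342,  0.1548],
       [ 0.3978, -0.8453, -0.3566,  1.2862],
       [ 0.    ,  0.    ,  0.    ,  1.    ]])}
wrist {'fov_y': 62.48080472693791, 'cx': 253.22475860776407, 'cy': 193.7779713345658, 'dist_coeffs': array([-0.0018,  0.    ,  0.    ,  0.    ,  0.    ]), 'view': array([[ 0.2696,  0.963 , -0.0011, -0.5488],
       [ 0.9131, -0.2552,  0.3179, -0.0442],
       [ 0.3059, -0.0867, -0.9481,  0.3921],
       [ 0.    ,  0.    ,  0.    ,  1.    ]])}
```

View pics/a_scene.png

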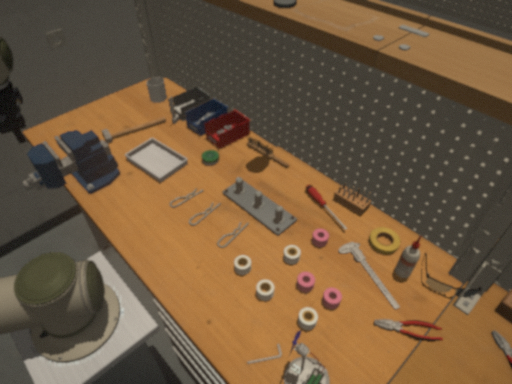

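View pics/a_side.png

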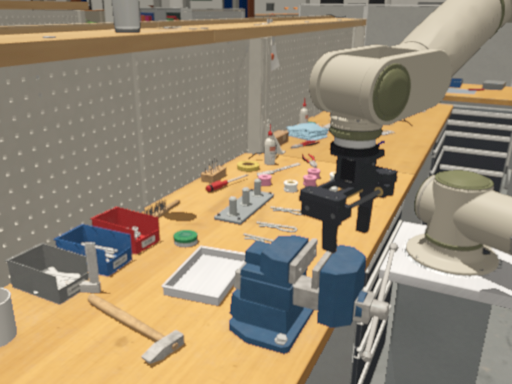

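View pics/a_wrist.png

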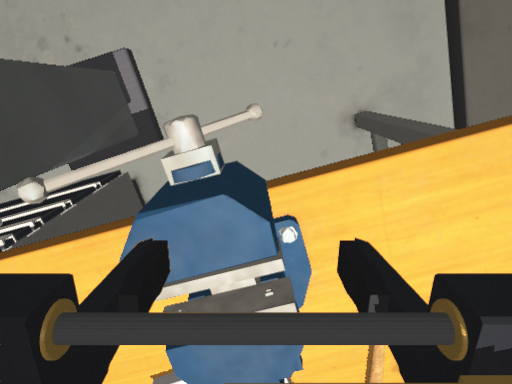

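```bash
cat > h.py <<'E'
from cell import robot
import cv2,numpy as np
np.set_printoptions(precision=4,suppress=True,linewidth=150)
H,W=384,512
def K(p):
    f=H/2/np.tan(np.radians(p['fov_y'])/2)
    return np.array([[f,0,p['cx']],[0,f,p['cy']],[0,0,1.]])
def p2w(p,px,z):
    u=cv2.undistortPoints(np.array(px,float).reshape(-1,1,2),K(p),np.array(p['dist_coeffs'])).reshape(-1,2)
    R=p['view'][:3,:3];t=p['view'][:3,3];c=-R.T@t
    d=np.c_[u,np.ones(len(u))]@R
    s=(z-c[2])/d[:,2]
    return c+d*s[:,None]
def w2p(p,X):
    R=p['view'][:3,:3];t=p['view'][:3,3]
    return cv2.projectPoints(np.array(X,float).reshape(-1,3),cv2.Rodrigues(R)[0],t,K(p),np.array(p['dist_coeffs']))[0].reshape(-1,2)
def save(n,im,s=1.5):
    cv2.imwrite(f'pics/{n}.png',cv2.resize(im[:,:,::-1],None,fx=s,fy=s,interpolation=cv2.INTER_CUBIC))
E
python3 - <<'E'
from h import *
p=robot.camera_params('scene')
im=robot.grab_frame('scene')
for n,z in [('roller_1',.015),('clip_1',0),('clip_1_seat',.003),('axle_1_hole',.0515),('axle_2_hole',.0515),('axle_3_hole',.0515),('roller_plate',0),('rework_tray',0),('paste_tin',0)]:
    for d in robot.mark_of(n,'scene'):
        print(n,round(d['score'],2),np.round(d['pixel'],1),p2w(p,d['pixel'],z)[0])
c=im[170:345,150:370]; save('b',c,3)
R=p['view'][:3,:3];print(-R.T@p['view'][:3,3])
p=robot.camera_params('wrist');R=p['view'][:3,:3];print(-R.T@p['view'][:3,3],robot.state()['position'])
E
```

```text
roller_1 0.84 [331.9 300.5] [ 0.5197 -0.4228  0.015 ]
roller_1 0.81 [266.6 291. ] [ 0.4154 -0.2853  0.015 ]
roller_1 0.73 [305.8 316.7] [ 0.4361 -0.4056  0.015 ]
roller_1 0.68 [292.3 253.3] [ 0.5552 -0.2497  0.015 ]
roller_1 0.57 [244.2 266. ] [ 0.425  -0.1861  0.015 ]
roller_1 0.52 [318.4 235.8] [ 0.6592 -0.2607  0.015 ]
clip_1 0.71 [194.4 221.3] [0.4289 0.0539 0.    ]
clip_1 0.59 [177.2 200.3] [ 0.4424  0.1678 -0.    ]
clip_1 0.47 [226.  241.3] [ 0.4507 -0.0756 -0.    ]
clip_1_seat 0.55 [239.2 233.4] [ 0.4985 -0.0824  0.003 ]
clip_1_seat 0.25 [225.3 240.7] [ 0.4493 -0.0743  0.003 ]
axle_1_hole 0.65 [278.  210.4] [ 0.6203 -0.1273  0.0515]
axle_1_hole 0.52 [323.3 209. ] [ 0.7254 -0.2195  0.0515]
axle_1_hole 0.22 [242.5 264.6] [ 0.4091 -0.1979  0.0515]
axle_2_hole 0.98 [256.9 194.8] [ 0.6196 -0.0344  0.0515]
axle_2_hole 0.44 [239. 178.] [0.6304 0.0636 0.0515]
axle_3_hole 0.62 [239.  180.5] [0.6223 0.0545 0.0515]
roller_plate 0.84 [258.3 211.1] [ 0.6064 -0.0548  0.    ]
rework_tray 0.67 [256.3 208.4] [ 0.6099 -0.0418  0.    ]
rework_tray 0.58 [157.3 158.6] [0.5135 0.3991 0.    ]
paste_tin 0.78 [210.3 160.4] [0.6521 0.2513 0.    ]
[ 0.0418 -0.6353  0.9104]
[0.0684 0.5512 0.3856] [0.1482 0.5296 0.2267]
```

View pics/b.png

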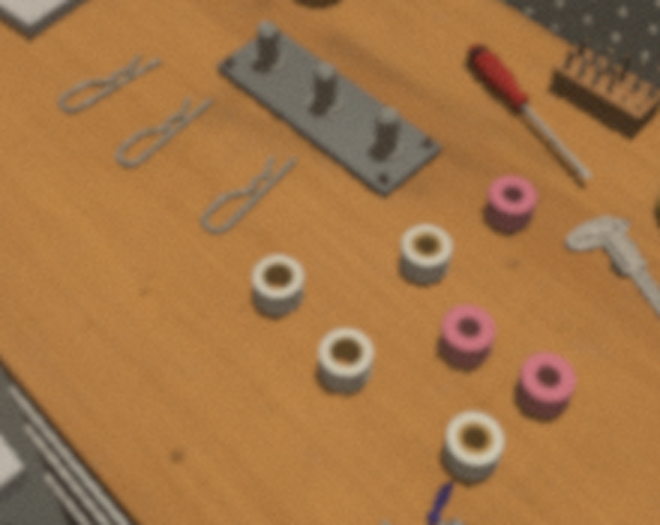

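Request:
play_rows --pt "4 -6 3 5 8.8" --pt "9 -12 7 10 8.8" --pt "12 -16 7 15.6 8.8" --pt "16 -20 7 15.6 8.8" --pt "18 -24 7 15.6 8.8" --pt "20 -28 7 15.6 8.8" --pt "21 -32 7 15.6 8.8" --pt "22 -36 7 15.6 8.8" --pt "23 -40 7 15.6 8.8" --pt "23 -44 7 15.6 8.8"

```text
t: 1.48
position: [0.3536, 0.1813, 0.2947]
ee_rot: [[1.0, 0.001, 0.0], [-0.0, 0.0, 1.0], [0.001, -1.0, 0.0]]
wrist_force: [0.4, -0.0, -0.7]
opening: 0.0881
```

```bash
cat > look.py <<'E'
from h import *
import sys
def look(tag,names,cam='wrist'):
    p=robot.camera_params(cam); s=robot.state()
    im=robot.grab_frame(cam); save(tag,im)
    j=np.degrees(np.arctan2(s['ee_rot'][1,2],s['ee_rot'][0,2]))
    print('t',round(s['t'],2),'tcp',s['position'],'jaw deg',round(j,2),'F',s['wrist_force'],'op',round(s['opening'],4))
    for n,z in names:
        for d in robot.mark_of(n,cam):
            if d['score']>.3: print(n,round(d['score'],2),np.round(d['pixel'],1),p2w(p,d['pixel'],z)[0])
    return p,im
E
python3 - <<'E'
from look import *
look('c1',[('clip_1',0),('clip_1_seat',.003),('axle_1_hole',.0515),('roller_1',.015),('rework_tray',0)])
E
```

```text
t 1.48 tcp [0.3536 0.1813 0.2947] jaw deg 89.98 F [ 0.4381 -0.0408 -0.6901] op 0.0881
clip_1 0.81 [173.7 201.5] [0.4356 0.0592 0.    ]
clip_1 0.8 [241.5 199.5] [0.4324 0.1626 0.    ]
clip_1 0.77 [ 89.5 207.1] [ 0.4446 -0.0708  0.    ]
clip_1_seat 0.9 [ 91.  242.1] [ 0.5028 -0.0766  0.003 ]
roller_1 0.74 [  7.5 195.4] [ 0.4205 -0.1798  0.015 ]
rework_tray 0.67 [385.6 241. ] [0.5027 0.3912 0.    ]
```

View pics/c1.png

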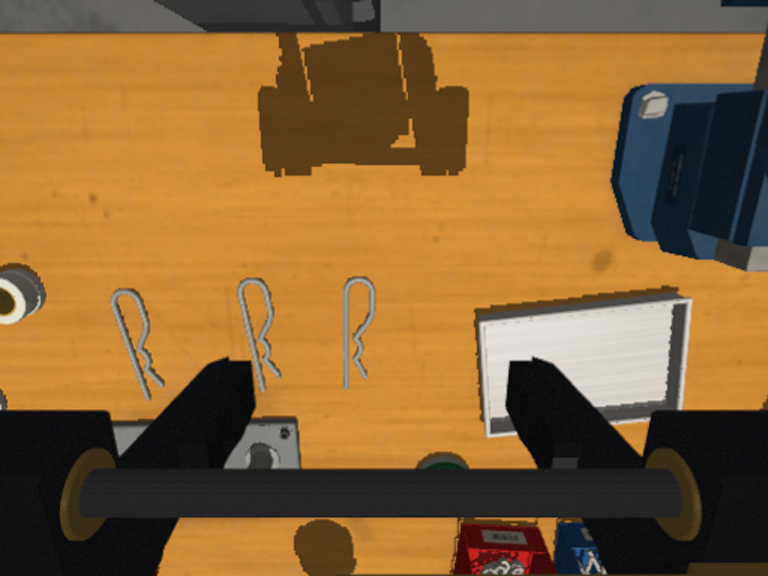

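Request:
play_rows --pt "0 -4 0 0 8.8" --pt "0 -8 0 0 8.8" --pt "0 -12 0 0 8.8" --pt "0 -16 0 0 8.8" --pt "0 -20 0 0 8.8" --pt "1 -24 0 0 8.8" --pt "2 -28 0 0 8.8" --pt "2 -32 0 0 8.8" --pt "2 -36 0 0 8.8" --pt "2 -40 0 0 8.8"

```text
t: 2.62
position: [0.3736, -0.2175, 0.2944]
ee_rot: [[1.0, 0.0, -0.003], [0.003, 0.0, 1.0], [0.0, -1.0, 0.0]]
wrist_force: [0.7, 0.3, 0.1]
opening: 0.0879
```

Request:
play_rows --pt "1 -4 0 0 8.8" --pt "3 -7 -2 0 8.8" --pt "4 -9 -4 0 8.8" --pt "4 -9 -4 0 8.8" --pt "4 -9 -4 0 8.8"

```text
t: 3.03
position: [0.4139, -0.3058, 0.2532]
ee_rot: [[1.0, -0.002, -0.002], [0.002, 0.003, 1.0], [-0.002, -1.0, 0.003]]
wrist_force: [-0.1, -0.4, 0.3]
opening: 0.0879
```

Run:
```python
from look import *
look('c2',[('roller_1',.015)])
```

```text
t 3.03 tcp [ 0.4139 -0.3058  0.2532] jaw deg 90.09 F [-0.0599 -0.4142  0.32  ] op 0.0879
roller_1 0.96 [172.8 173.8] [ 0.4366 -0.41    0.015 ]
roller_1 0.93 [228.6 224.5] [ 0.5081 -0.3394  0.015 ]
roller_1 0.81 [289.9 248.7] [ 0.5451 -0.2542  0.015 ]
roller_1 0.78 [275.5 155. ] [ 0.4118 -0.2776  0.015 ]
roller_1 0.74 [352.7 161.4] [ 0.42   -0.1785  0.015 ]
roller_1 0.64 [278.  314.7] [ 0.6571 -0.268   0.015 ]
roller_1 0.63 [170.4 234.6] [ 0.5233 -0.4202  0.015 ]
```

View pics/c2.png

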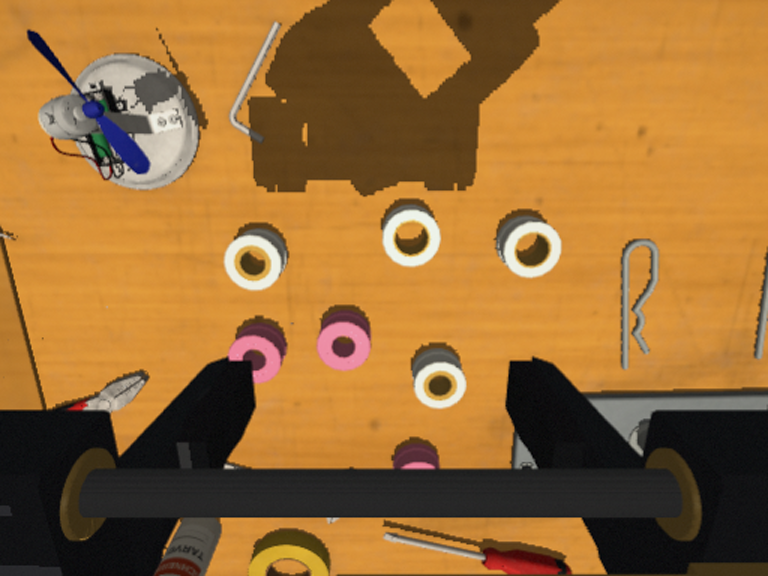

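Run:
```python
from h import *
im=robot.grab_frame('wrist'); p=robot.camera_params('wrist')
out=[]
for X in [(.4366,-.41),(.412,-.2776),(.42,-.1785),(.5451,-.2542)]:
    u=w2p(p,[[*X,.03]])[0]
    x,y=u.astype(int); c=im[y-25:y+25,x-25:x+25]
    out.append(cv2.resize(c,(390,290) if 0 else (200*2,200*2),interpolation=cv2.INTER_NEAREST))
    hsv=cv2.cvtColor(c,cv2.COLOR_RGB2HSV)
    w=((hsv[...,1]<50)&(hsv[...,2]>150)).astype(np.uint8)
    n,l,st,ce=cv2.connectedComponentsWithStats(w)
    k=1+np.argmax(st[1:,4]); m=(l==k).astype(np.uint8)
    cs,_=cv2.findContours(m,cv2.RETR_EXTERNAL,cv2.CHAIN_APPROX_NONE)
    e=cv2.fitEllipse(max(cs,key=len)); 
    ctr=np.array(e[0])+[x-25,y-25]
    # profile dark
    row=c[int(round(e[0][1]))].astype(int)
    print(X,e,p2w(p,ctr,.03)[0]); print(row[5:45].tolist())
cv2.imwrite('pics/d.png',cv2.resize(np.vstack([np.hstack(out[:2]),np.hstack(out[2:])])[:,:,::-1],(600,600)))
```

```text
(0.4366, -0.41) ((23.043920516967773, 23.622150421142578), (34.11157989501953, 37.523284912109375), 123.75840759277344) [ 0.4335 -0.4122  0.03  ]
[[237, 236, 224], [237, 237, 224], [237, 237, 224], [237, 237, 224], [237, 237, 223], [232, 224, 193], [220, 168, 72], [221, 170, 73], [215, 165, 71], [177, 135, 60], [71, 55, 23], [66, 52, 23], [67, 52, 22], [68, 52, 21], [71, 54, 26], [69, 53, 23], [69, 55, 24], [71, 55, 21], [77, 56, 22], [88, 60, 24], [93, 63, 23], [95, 65, 28], [93, 63, 24], [93, 63, 24], [92, 63, 25], [98, 68, 28], [153, 114, 47], [221, 170, 74], [219, 169, 74], [221, 181, 99], [231, 222, 176], [237, 239, 227], [237, 239, 227], [237, 239, 227], [237, 240, 227], [235, 237, 225], [216, 217, 198], [129, 126, 115], [84, 82, 75], [103, 100, 92]]
(0.412, -0.2776) ((23.06138038635254, 26.36214256286621), (36.54304885864258, 37.232261657714844), 57.366939544677734) [ 0.4125 -0.2808  0.03  ]
[[232, 236, 225], [237, 242, 233], [237, 242, 233], [237, 242, 233], [237, 242, 232], [237, 238, 221], [233, 212, 144], [202, 153, 67], [109, 76, 30], [114, 76, 30], [147, 98, 37], [173, 1
[... 1294 characters left out ...]
92382812, 33.56089782714844), 81.81208038330078) [ 0.5486 -0.252   0.03  ]
[[210, 141, 59], [212, 142, 59], [211, 140, 54], [210, 141, 54], [194, 139, 81], [176, 175, 160], [236, 237, 224], [237, 238, 226], [237, 238, 225], [237, 238, 225], [236, 235, 219], [228, 215, 163], [214, 163, 70], [211, 163, 70], [180, 138, 59], [77, 59, 27], [71, 56, 25], [73, 55, 25], [72, 56, 24], [73, 56, 24], [74, 56, 27], [73, 57, 27], [72, 55, 25], [73, 56, 25], [74, 57, 27], [71, 54, 23], [70, 55, 24], [71, 55, 25], [68, 52, 24], [113, 86, 38], [191, 146, 64], [219, 168, 72], [219, 170, 76], [225, 200, 147], [237, 237, 225], [237, 237, 224], [237, 238, 225], [237, 237, 225], [234, 233, 221], [222, 205, 178]]
```

View pics/d.png

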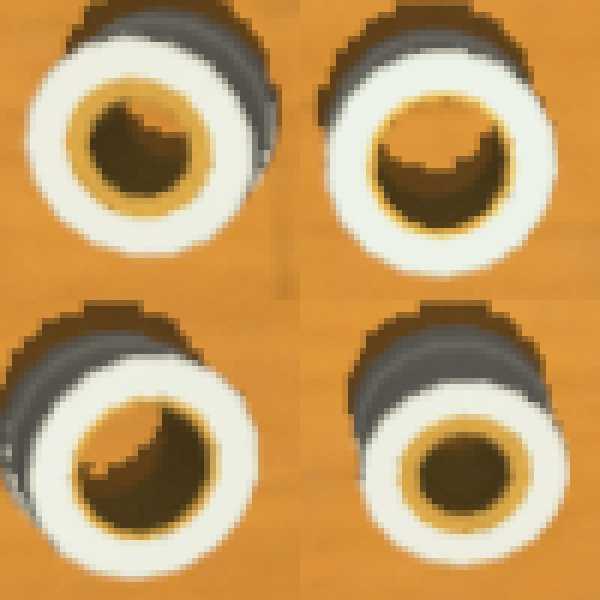

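Request:
play_rows --pt "-1 4 -2 0 8.8" --pt "-2 8 -4 0 8.8" --pt "-3 11 -6 0 8.8" --pt "-3.4 12.6 -7.3 0 8.8" --pt "-3.4 12.6 -7.3 0 8.8" --pt "-3.4 12.6 -7.3 0 8.8" --pt "-3.4 12.6 -7.3 0 8.8"

```text
t: 3.77
position: [0.3798, -0.1815, 0.183]
ee_rot: [[1.0, 0.003, -0.0], [0.0, -0.002, 1.0], [0.003, -1.0, -0.002]]
wrist_force: [-0.1, -0.6, 0.4]
opening: 0.0879
```

```bash
cat > ell.py <<'E'
from look import *
# refine circle centre: edge search radially from approx projection, minimise over world centre
def refine(p,im,X,r,chan_fn,r2=None):
    """X=(x,y,z) guess of circle centre, radius r; maximise contrast in/out along circle. chan_fn: im->gray"""
    g=cv2.GaussianBlur(chan_fn(im).astype(np.float32),(0,0),0.7)
    th=np.linspace(0,2*np.pi,72,endpoint=False)
    def samp(x,y,rad):
        P=np.c_[x+rad*np.cos(th),y+rad*np.sin(th),np.full(72,X[2])]
        u=w2p(p,P).astype(np.float32)
        return cv2.remap(g,u[:,0].reshape(1,-1),u[:,1].reshape(1,-1),cv2.INTER_LINEAR)[0]
    best=None
    for step,span in [(.001,.008),(.00025,.001)]:
        c0=(X[0],X[1]) if best is None else best[1:]
        best=None
        for dx in np.arange(-span,span+1e-9,step):
            for dy in np.arange(-span,span+1e-9,step):
                x,y=c0[0]+dx,c0[1]+dy
                d=np.median(samp(x,y,r-.0012)-samp(x,y,r+.0012))+np.mean(np.clip(samp(x,y,r-.0012)-samp(x,y,r+.0012),0,60))
                if best is None or d>best[0]: best=(d,x,y)
    return best
E
python3 - <<'E'
from ell import *
p,im=look('e1',[('roller_1',.015)])
sat=lambda i: 255-cv2.cvtColor(i,cv2.COLOR_RGB2HSV)[...,1].astype(int)
blue=lambda i:i[...,2]
print('outer',refine(p,im,(.421,-.18,.03),.024,blue))
print('bore',refine(p,im,(.421,-.18,.03),.0135,lambda i:255-i[...,0].astype(int)))
print('bush',refine(p,im,(.421,-.18,.03),.0150,lambda i:255-i[...,2].astype(int)))
E
```

```text
t 3.77 tcp [ 0.3798 -0.1815  0.183 ] jaw deg 90.01 F [-0.1179 -0.6104  0.3563] op 0.0879
roller_1 0.93 [191.6 369.4] [ 0.6562 -0.2655  0.015 ]
roller_1 0.83 [197.7 302.4] [ 0.5486 -0.2512  0.015 ]
roller_1 0.76 [256.9 203.1] [ 0.4179 -0.1787  0.015 ]
roller_1 0.72 [ 49.  218.2] [ 0.4362 -0.4118  0.015 ]
roller_1 0.72 [ 58.  284.2] [ 0.5228 -0.4188  0.015 ]
roller_1 0.62 [166.4 200.2] [ 0.4146 -0.2781  0.015 ]
roller_1 0.51 [122.9 275. ] [ 0.5097 -0.3385  0.015 ]
outer (np.float32(178.53183), np.float64(0.42275), np.float64(-0.1805))
bore (np.float32(162.45222), np.float64(0.42275), np.float64(-0.1805))
bush (np.float32(188.47597), np.float64(0.423), np.float64(-0.1805))
```

View pics/e1.png

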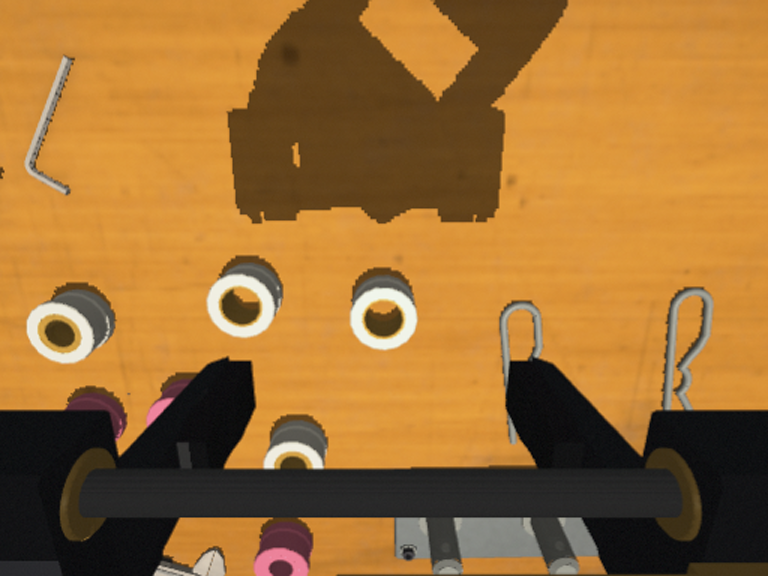

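Request:
play_rows --pt "4 1 1 0 8.8" --pt "8 2 3 0 8.8" --pt "12 3 3.6 0 8.8" --pt "16 4 3.6 0 8.8" --pt "19.8 5.5 3.6 0 8.8" --pt "19.8 5.5 3.6 0 8.8" --pt "19.8 5.5 3.6 0 8.8"

```text
t: 4.45
position: [0.5785, -0.1258, 0.2168]
ee_rot: [[1.0, -0.0, -0.001], [0.001, 0.0, 1.0], [-0.0, -1.0, 0.0]]
wrist_force: [0.4, -0.0, -0.5]
opening: 0.0882
```

Run:
```python
from ell import *
p,im=look('f1',[('axle_1_hole',.0515),('axle_2_hole',.0515)])
b=lambda i:i[...,1].astype(int)
for X in [(.6203,-.1273),(.6196,-.0344)]:
  for r,z in [(.012,.062),(.008,.066)]:
    print(r,refine(p,im,(*X,z),r,b),w2p(p,[[*X,z]]))
```

```text
t 4.45 tcp [ 0.5785 -0.1258  0.2168] jaw deg 90.06 F [ 0.3886 -0.0114 -0.5214] op 0.0882
axle_1_hole 0.62 [249.1 207.3] [ 0.6201 -0.1311  0.0515]
axle_2_hole 0.79 [330.8 204.6] [ 0.6169 -0.0417  0.0515]
axle_2_hole 0.38 [423.9  27.3] [0.4429 0.0302 0.0515]
0.012 (np.float32(29.381958), np.float64(0.61905), np.float64(-0.12705)) [[252.5217 211.0122]]
0.008 (np.float32(101.46293), np.float64(0.6198), np.float64(-0.13055)) [[252.5139 212.4159]]
0.012 (np.float32(25.75013), np.float64(0.6173500000000001), np.float64(-0.04215)) [[339.7751 210.469 ]]
0.008 (np.float32(80.995384), np.float64(0.6176), np.float64(-0.0404)) [[340.7602 211.867 ]]
```

View pics/f1.png

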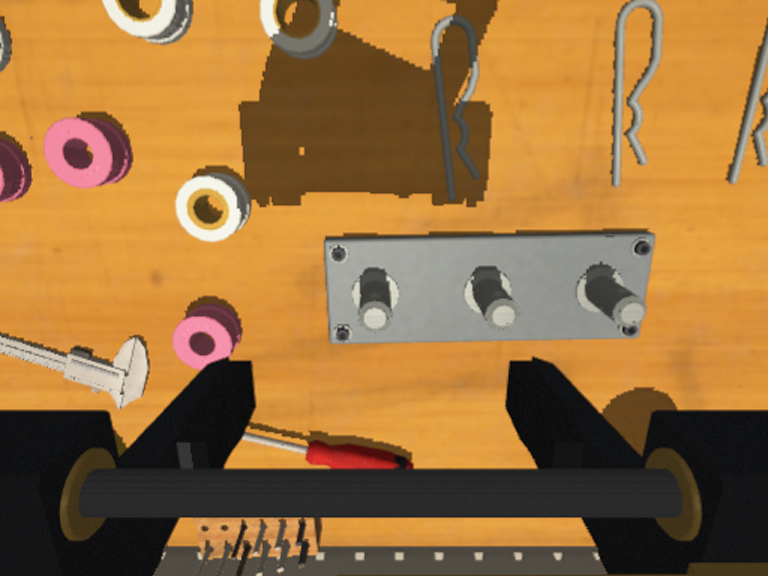

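Run:
```python
from ell import *
p,im=look('f2',[('axle_3_hole',.0515)])
b=lambda i:i[...,1].astype(int)
for X in [(.6198,-.1305),(.6176,-.0404),(.6154,.0498)]:
    print(refine(p,im,(*X,.066),.008,b))
save('f3',im[150:235,210:440],3.4)
```

```text
t 4.6 tcp [ 0.5762 -0.1267  0.2178] jaw deg 89.9 F [-0.3931  0.5155  1.0129] op 0.0881
axle_3_hole 0.92 [416.  206.5] [0.6175 0.0512 0.0515]
(np.float32(99.36034), np.float64(0.61955), np.float64(-0.1305))
(np.float32(81.40938), np.float64(0.61785), np.float64(-0.0404))
(np.float32(66.54089), np.float64(0.61615), np.float64(0.0498))
```

View pics/f3.png

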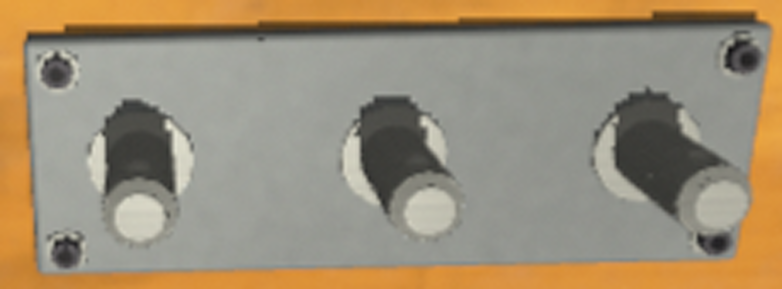

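```bash
cat >> look.py <<'E'
def pose(n=8,cam='side'):
    P=[];Jw=[];F=[]
    for i in range(n):
        s=robot.state(); P.append(s['position']); Jw.append(np.degrees(np.arctan2(s['ee_rot'][1,2],s['ee_rot'][0,2]))); F.append(s['wrist_force'])
        if i<n-1: robot.grab_frame(cam)
    P=np.array(P)
    print('POSE t',round(s['t'],2),P.mean(0),'sd',P.std(0),'jaw',np.mean(Jw).round(2),'F',np.mean(F,0),'op',round(s['opening'],4))
    return P.mean(0)
E
python3 - <<'E'
from look import *
pose()
E
```

```text
POSE t 5.05 [ 0.5765 -0.1264  0.2179] sd [0.0002 0.0002 0.0002] jaw 89.92 F [-0.2152 -0.0425 -0.052 ] op 0.0878
```

Request:
play_rows --pt "-4 -1.5 -1 0 8" --pt "-8 -3 -4 0 7.5" --pt "-12 -5 -8 0 7" --pt "-15.4 -5.4 -11 0 7" --pt "-15.4 -5.4 -14 0 7" --pt "-15.4 -5.4 -17 0 7" --pt "-15.4 -5.4 -19 0 7" --pt "-15.4 -5.4 -19.8 0 7" --pt "-15.4 -5.4 -19.8 0 7" --pt "-15.4 -5.4 -19.8 0 7"

```text
t: 5.88
position: [0.4238, -0.1803, 0.0203]
ee_rot: [[1.0, 0.001, 0.0], [-0.0, -0.001, 1.0], [0.001, -1.0, -0.001]]
wrist_force: [-1.2, -0.2, 0.4]
opening: 0.07
```

Run:
```python
from look import *
pose(5)
```

```text
POSE t 6.08 [ 0.4239 -0.1803  0.0207] sd [0.0001 0.0001 0.0002] jaw 90.0 F [0.1365 0.1614 0.3005] op 0.0702
```

Request:
play_rows --pt "0 0 0 0 4" --pt "0 0 0 0 4" --pt "0 0 0 0 4" --pt "0 0 0 0 4" --pt "0 0 0 0 4" --pt "0 0 0 0 4" --pt "0 0 3 0 4" --pt "0 0 6 0 4" --pt "0 0 8 0 4" --pt "0 0 8 0 4" --squeeze 12

```text
t: 6.92
position: [0.4243, -0.1809, 0.1028]
ee_rot: [[1.0, 0.005, 0.0], [-0.0, -0.004, 1.0], [0.005, -1.0, -0.004]]
wrist_force: [0.3, -0.3, 0.3]
opening: 0.0401
```

Run:
```python
from look import *
pose(5); look('g1',[])
```

```text
POSE t 7.12 [ 0.4232 -0.1801  0.1   ] sd [0.0007 0.0005 0.0016] jaw 89.97 F [0.1181 0.0919 0.2348] op 0.0398
t 7.12 tcp [ 0.4225 -0.1795  0.0984] jaw deg 89.96 F [-0.0143  0.2923  0.6573] op 0.0398
```

View pics/g1.png

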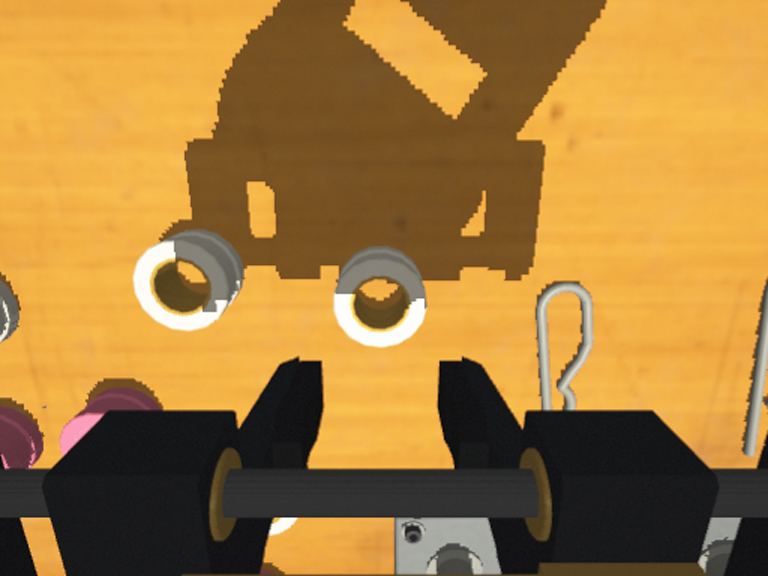

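Run:
```python
from ell import *
pose(3)
p,im=look('g2',[('roller_1',.015)])
for r in (.024,):print('outer',refine(p,im,(.421,-.18,.03),.024,lambda i:i[...,0]))
print('bush',refine(p,im,(.41,-.18,.03),.0150,lambda i:255-i[...,2].astype(int)))
print(p2w(p,[[380/1.5,303/1.5]],.03))
p,im=look('g3',[('roller_1',.015)],'scene')
p,im=look('g4',[],'side')
```

```text
POSE t 7.27 [ 0.4225 -0.1796  0.0984] sd [0.0001 0.     0.0001] jaw 89.97 F [-0.3257  0.0992  0.3965] op 0.0397
t 7.27 tcp [ 0.4226 -0.1796  0.0985] jaw deg 89.97 F [-0.7965 -0.001   0.3962] op 0.0397
roller_1 0.82 [ 77.8 288.5] [ 0.5104 -0.3379  0.015 ]
roller_1 0.78 [129.  184.3] [ 0.4128 -0.2797  0.015 ]
roller_1 0.58 [255.8 194.5] [ 0.4216 -0.1783  0.015 ]
outer (np.float32(15.523162), np.float64(0.42275), np.float64(-0.1805))
bush (np.float32(39.880566), np.float64(0.419), np.float64(-0.181))
[[ 0.4226 -0.1803  0.03  ]]
t 7.37 tcp [ 0.4228 -0.1798  0.0988] jaw deg 89.97 F [-0.8214 -0.2088  0.4265] op 0.0402
roller_1 0.82 [243.4 262.8] [ 0.4306 -0.1766  0.015 ]
roller_1 0.8 [265.4 291. ] [ 0.4131 -0.2831  0.015 ]
roller_1 0.73 [289.1 256.2] [ 0.5411 -0.2503  0.015 ]
roller_1 0.68 [305.1 282.6] [ 0.5092 -0.339   0.015 ]
roller_1 0.66 [306.4 317. ] [ 0.4366 -0.4071  0.015 ]
roller_1 0.64 [326.8 297.6] [ 0.5166 -0.4082  0.015 ]
roller_1 0.62 [319.8 238.9] [ 0.6532 -0.2711  0.015 ]
t 7.47 tcp [ 0.4229 -0.1798  0.0991] jaw deg 89.97 F [ 0.2985 -0.6531  0.5583] op 0.04
```

View pics/g3.png

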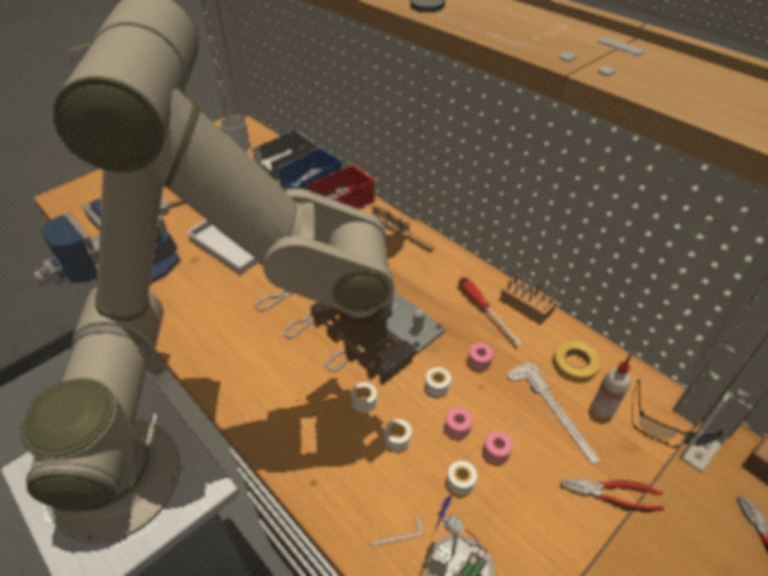

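View pics/g4.png

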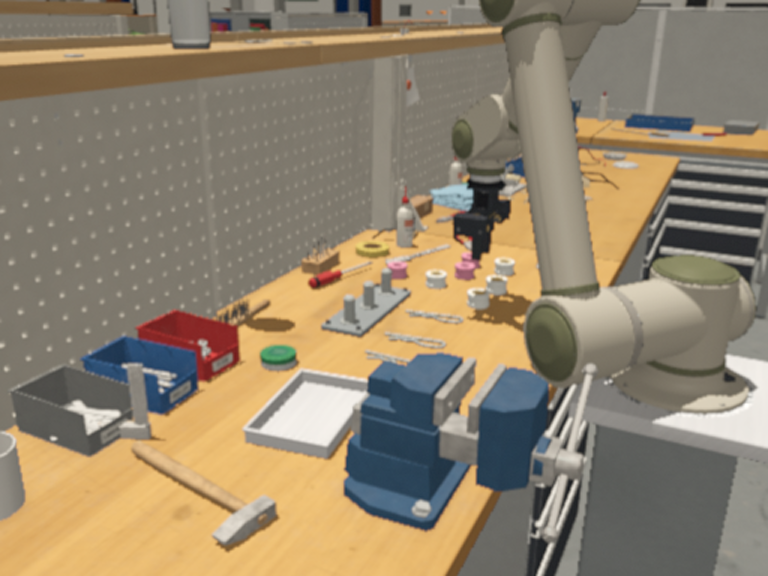

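Run:
```python
from look import *
P=pose(2)
p=robot.camera_params('scene'); im=robot.grab_frame('scene').copy()
R=robot.state()['ee_rot']
for d,c in [((0,0,0),(255,0,0)),((0,.008,0),(0,255,0)),((0,-.1,0),(0,0,255)),((0,0,.04),(255,255,0))]:
    u=w2p(p,[P+R@np.array(d)])[0]; print(d,u); cv2.circle(im,tuple(int(v) for v in u),2,c,-1)
save('h1',im[180:320,180:340],4.5)
p=robot.camera_params('side'); im=robot.grab_frame('side').copy()
for d,c in [((0,0,0),(255,0,0)),((0,.008,0),(0,255,0)),((0,-.1,0),(0,0,255)),((0,0,.04),(255,255,0))]:
    u=w2p(p,[P+R@np.array(d)])[0]; print(d,u); cv2.circle(im,tuple(int(v) for v in u),2,c,-1)
save('h2',im[100:240,240:400],4.5)
```

```text
POSE t 7.57 [ 0.4229 -0.1799  0.0993] sd [0. 0. 0.] jaw 89.97 F [-0.2384 -0.0621 -0.1936] op 0.0397
(0, 0, 0) [241.3422 247.3112]
(0, 0.008, 0) [241.4239 249.0919]
(0, -0.1, 0) [240.2367 223.1697]
(0, 0, 0.04) [231.476  238.5799]
(0, 0, 0) [320.023 174.034]
(0, 0.008, 0) [319.8784 176.4099]
(0, -0.1, 0) [321.8791 143.587 ]
(0, 0, 0.04) [315.9054 177.6582]
```

View pics/h1.png

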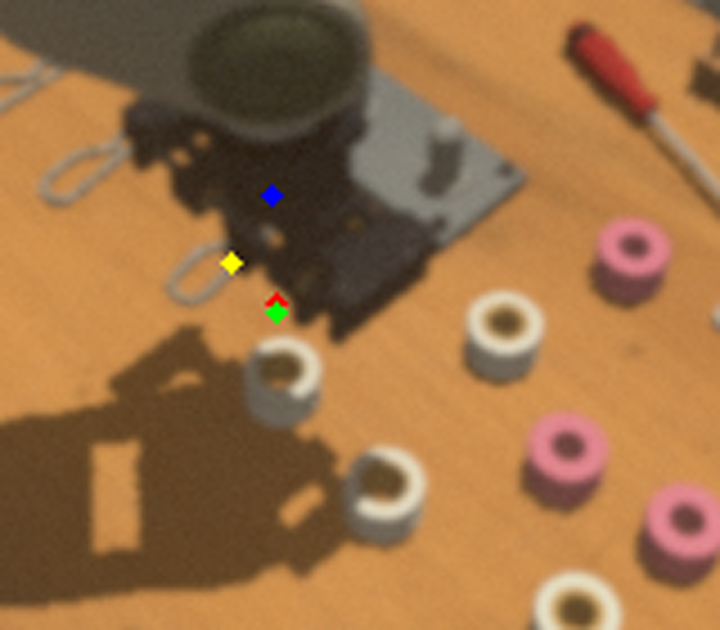

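View pics/h2.png

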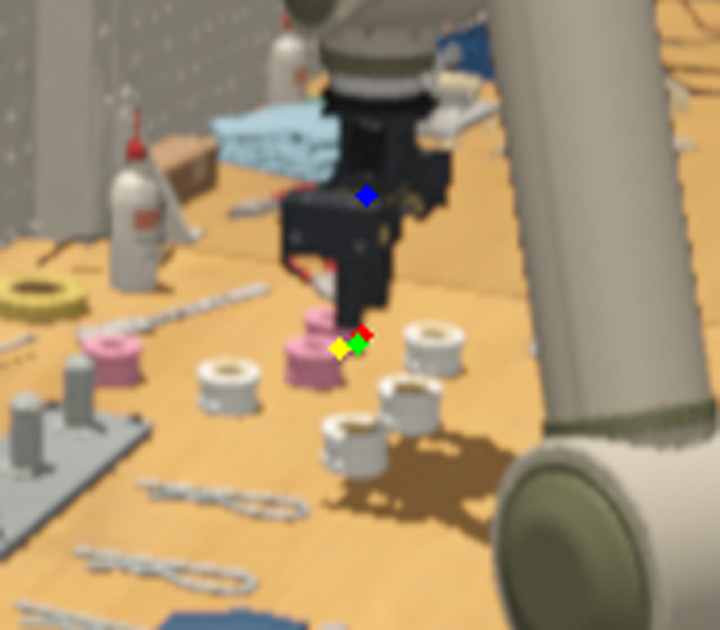

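Run:
```python
from look import *
s=robot.state();P=s['position'];R=s['ee_rot'];print(s['joints'])
p=robot.camera_params('wrist'); im=robot.grab_frame('wrist').copy()
for d in [-.03,-.011,0,.008]:
  for x in (-.009,0,.009):
   for z in (-.02,.02):
    u=w2p(p,[P+R@np.array((x,d,z))])[0]; print((x,d,z),u); cv2.circle(im,tuple(int(v) for v in u),1,(255,0,0) if d==.008 else (0,255,0),-1)
save('h3',im[200:330,130:370],3.3)
```

```text
[-0.6607  0.374   1.7359 -0.      1.0318 -2.2309]
(-0.009, -0.03, -0.02) [211.5884 256.7195]
(-0.009, -0.03, 0.02) [298.4326 256.7053]
(0, -0.03, -0.02) [212.3946 273.6721]
(0, -0.03, 0.02) [297.5625 273.658 ]
(0.009, -0.03, -0.02) [213.1706 289.9818]
(0.009, -0.03, 0.02) [296.725  289.9676]
(-0.009, -0.011, -0.02) [216.1628 238.12  ]
(-0.009, -0.011, 0.02) [293.4593 238.1077]
(0, -0.011, -0.02) [216.8028 253.5618]
(0, -0.011, 0.02) [292.7693 253.5494]
(0.009, -0.011, -0.02) [217.4214 268.4805]
(0.009, -0.011, 0.02) [292.1023 268.4682]
(-0.009, 0, -0.02) [218.3791 229.1091]
(-0.009, 0, 0.02) [291.0498 229.0976]
(0, 0, -0.02) [218.9453 243.7879]
(0, 0, 0.02) [290.4396 243.7764]
(0.009, 0, -0.02) [219.4938 257.9985]
(0.009, 0, 0.02) [289.8486 257.987 ]
(-0.009, 0.008, -0.02) [219.8313 223.2049]
(-0.009, 0.008, 0.02) [289.471  223.1939]
(0, 0.008, -0.02) [220.3517 237.3726]
(0, 0.008, 0.02) [288.9104 237.3617]
(0.009, 0.008, -0.02) [220.8563 251.107 ]
(0.009, 0.008, 0.02) [288.3668 251.096 ]
```

View pics/h3.png

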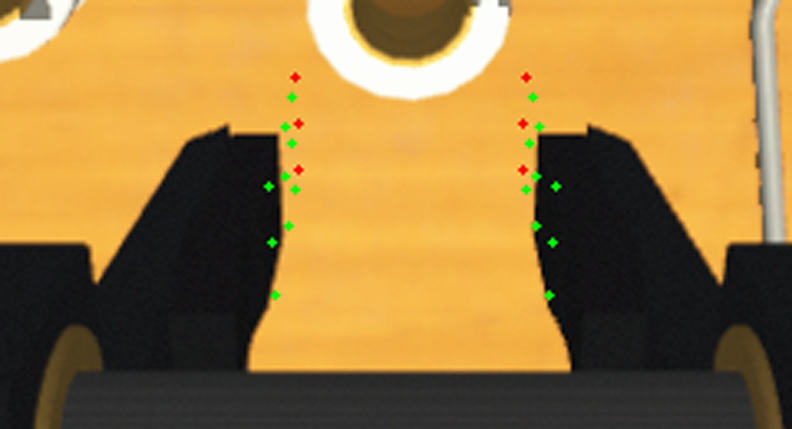

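Request:
play_rows --pt "0 0 0 0 7" --pt "0 0 0 0 7" --pt "0 0 -2 0 7" --pt "0 0 -5 0 7" --pt "0 0 -7 0 7" --pt "0 0 -8 0 7" --pt "0 0 -8.9 0 7" --pt "0 0 -8.9 0 7" --pt "0 0 -8.9 0 7"

```text
t: 8.47
position: [0.4231, -0.18, 0.0106]
ee_rot: [[1.0, -0.0, 0.0], [-0.0, 0.0, 1.0], [-0.0, -1.0, 0.0]]
wrist_force: [0.2, -0.4, 0.0]
opening: 0.07
```

Run:
```python
from look import *
pose(4)
p,im=look('i1',[])
im=robot.grab_frame('side'); save('i2',im[130:230,270:390],6)
```

```text
POSE t 8.62 [ 0.4233 -0.1801  0.011 ] sd [0.0001 0.0001 0.0002] jaw 89.97 F [-0.1334 -0.1158  0.253 ] op 0.0698
t 8.62 tcp [ 0.4234 -0.1802  0.0112] jaw deg 89.97 F [0.0312 0.4428 0.9881] op 0.0698
```

View pics/i1.png

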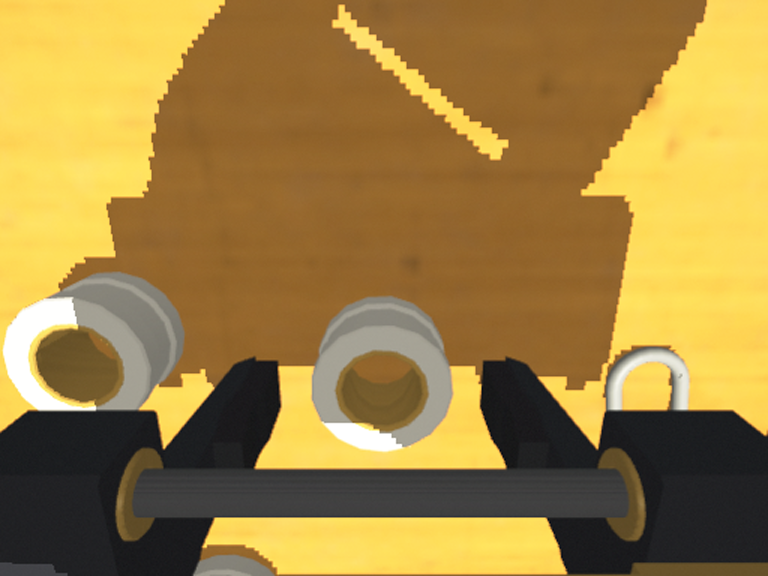

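View pics/i2.png

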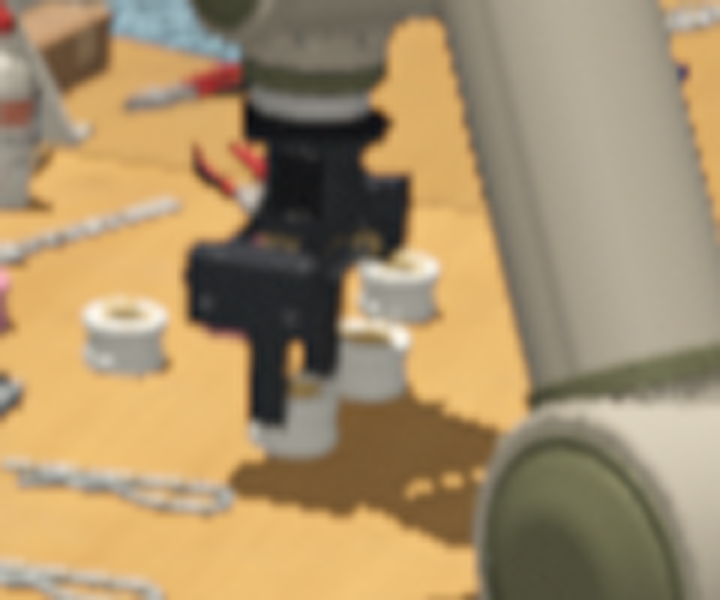

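Request:
play_rows --pt "0 0 -0.3 0 7" --pt "0 0 -0.6 0 7" --pt "0 0 -0.6 0 7"

```text
t: 8.97
position: [0.4228, -0.1798, 0.004]
ee_rot: [[1.0, -0.001, 0.0], [-0.0, 0.0, 1.0], [-0.001, -1.0, 0.0]]
wrist_force: [-0.9, 0.2, -0.1]
opening: 0.0698
```

Request:
play_rows --pt "0 0 -0.2 0 7" --pt "0 0 -0.4 0 7" --pt "0 0 -0.4 0 7"

```text
t: 9.22
position: [0.4228, -0.1798, 0.0001]
ee_rot: [[1.0, -0.0, 0.001], [-0.001, 0.0, 1.0], [-0.0, -1.0, 0.0]]
wrist_force: [-0.5, 0.2, 0.1]
opening: 0.07
```

Run:
```python
from look import *
pose(4)
p,im=look('i3',[])
im=robot.grab_frame('side'); save('i4',im[130:230,270:390],6)
```

```text
POSE t 9.37 [ 0.4229 -0.1799  0.0003] sd [0.0001 0.     0.0001] jaw 89.97 F [-0.0972 -0.2288  0.3483] op 0.0698
t 9.37 tcp [ 0.423  -0.1799  0.0005] jaw deg 89.97 F [ 0.295   0.0978 -0.2036] op 0.0698
```

View pics/i4.png

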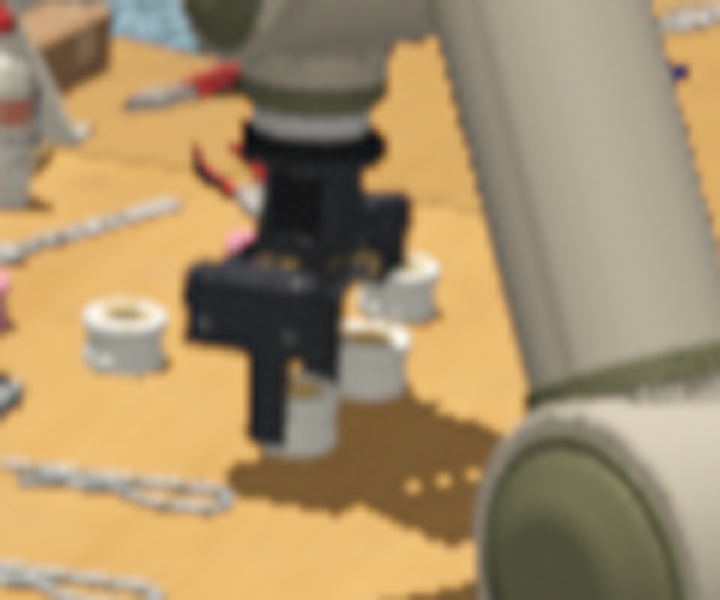

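Request:
play_rows --pt "0 0 0 0 4.4" --pt "0 0 0 0 4.4" --pt "0 0 0 0 4.4" --pt "0 0 0 0 4.4" --pt "0 0 0 0 4.4" --pt "0 0 0 0 4.4" --pt "0 0 0 0 4.4" --squeeze 12

```text
t: 10.05
position: [0.423, -0.1799, 0.0005]
ee_rot: [[1.0, 0.0, 0.001], [-0.001, -0.0, 1.0], [0.0, -1.0, -0.0]]
wrist_force: [-0.5, -0.2, 0.3]
opening: 0.0468
```

Request:
play_rows --pt "0 0 2 0 4.4" --pt "0 0 5 0 4.4" --pt "0 0 8 0 4.4" --pt "0 0 11 0 4.4" --pt "0 0 11 0 4.4" --pt "0 0 11 0 4.4"

```text
t: 10.55
position: [0.4233, -0.1802, 0.1114]
ee_rot: [[1.0, 0.002, 0.001], [-0.001, -0.002, 1.0], [0.002, -1.0, -0.002]]
wrist_force: [0.0, 0.4, -1.7]
opening: 0.0473
```

Run:
```python
from look import *
pose(4)
p,im=look('j1',[])
```

```text
POSE t 10.7 [ 0.4227 -0.1797  0.1101] sd [0.0004 0.0003 0.0008] jaw 89.97 F [-0.0793  0.246  -1.1486] op 0.047
t 10.7 tcp [ 0.4224 -0.1795  0.1093] jaw deg 89.96 F [-0.7258  0.3901 -1.34  ] op 0.047
```

View pics/j1.png

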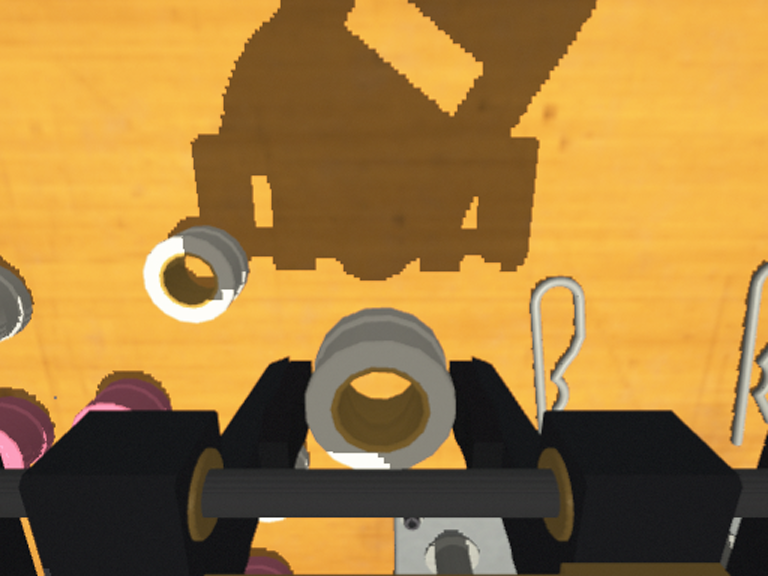

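Run:
```python
from ell import *
P=pose(3)
p,im=look('j2',[])
z=P[2]+.0297
print('outer',refine(p,im,(P[0],P[1],z),.024,lambda i:i[...,2]))
print('bush',refine(p,im,(P[0],P[1],z),.0150,lambda i:255-i[...,2].astype(int)))
```

```text
POSE t 10.85 [ 0.4225 -0.1796  0.1094] sd [0.0001 0.0001 0.0001] jaw 89.97 F [-0.2685  0.0545 -1.1704] op 0.0473
t 10.85 tcp [ 0.4226 -0.1797  0.1095] jaw deg 89.97 F [ 0.2901  0.138  -0.6832] op 0.0473
outer (np.float32(115.14069), np.float64(0.4220148060200059), np.float64(-0.18083055176339602))
bush (np.float32(137.2392), np.float64(0.4230148060200059), np.float64(-0.18058055176339602))
```

Request:
play_rows --pt "4 1 0 0 4.4" --pt "8 2 0 0 4.4" --pt "12 3 0 0 4.4" --pt "15 4 0 0 4.4" --pt "18 5 0 0 4.4" --pt "19.7 5 0 0 4.4" --pt "19.7 5 0 0 4.4" --pt "19.7 5 0 0 4.4" --pt "19.7 5 0 0 4.4"

```text
t: 11.65
position: [0.6189, -0.13, 0.1099]
ee_rot: [[1.0, -0.002, 0.001], [-0.001, 0.0, 1.0], [-0.002, -1.0, 0.0]]
wrist_force: [0.0, 0.6, 0.1]
opening: 0.047
```

Run:
```python
from ell import *
P=pose(6)
p,im=look('k1',[])
z=P[2]+.0297
print('outer',refine(p,im,(P[0],P[1],z),.024,lambda i:i[...,2]))
print('bush',refine(p,im,(P[0],P[1],z),.0150,lambda i:255-i[...,2].astype(int)))
```

```text
POSE t 11.9 [ 0.6191 -0.1302  0.1105] sd [0.0002 0.0001 0.0003] jaw 89.93 F [ 0.077  -0.0953 -0.494 ] op 0.0467
t 11.9 tcp [ 0.6194 -0.1302  0.1108] jaw deg 89.93 F [-0.1307 -0.433  -0.4281] op 0.0467
outer (np.float32(148.92844), np.float64(0.6188571234095592), np.float64(-0.13094386271918218))
bush (np.float32(144.28543), np.float64(0.6193571234095592), np.float64(-0.13094386271918218))
```

View pics/k1.png

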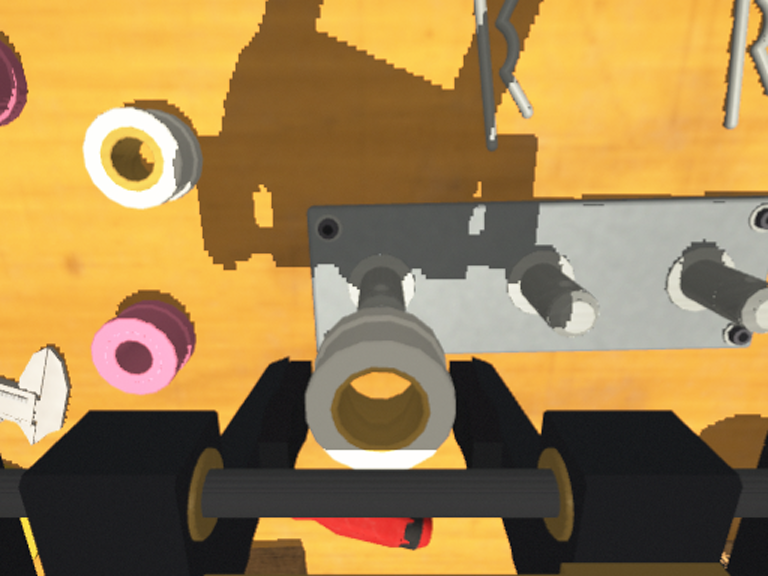

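Request:
play_rows --pt "0.05 0.05 -2 0 4.4" --pt "0.05 0.05 -3.5 0 4.4" --pt "0.05 0.05 -4.5 0 4.4" --pt "0.05 0.05 -5 0 4.4" --pt "0.05 0.05 -5.5 0 4.4" --pt "0.05 0.05 -6 0 4.4" --pt "0.05 0.05 -6 0 4.4"

```text
t: 12.53
position: [0.6203, -0.1294, 0.05]
ee_rot: [[1.0, -0.001, 0.001], [-0.001, 0.0, 1.0], [-0.001, -1.0, 0.0]]
wrist_force: [0.5, -0.1, -1.3]
opening: 0.047
```

Run:
```python
from look import *
pose(4); look('k2',[])
```

```text
POSE t 12.68 [ 0.6205 -0.1295  0.0506] sd [0.0002 0.     0.0004] jaw 89.97 F [ 0.4798 -0.4276 -0.6573] op 0.0467
t 12.68 tcp [ 0.6207 -0.1295  0.051 ] jaw deg 89.97 F [ 0.5468 -0.9162 -0.8422] op 0.0467
```

View pics/k2.png

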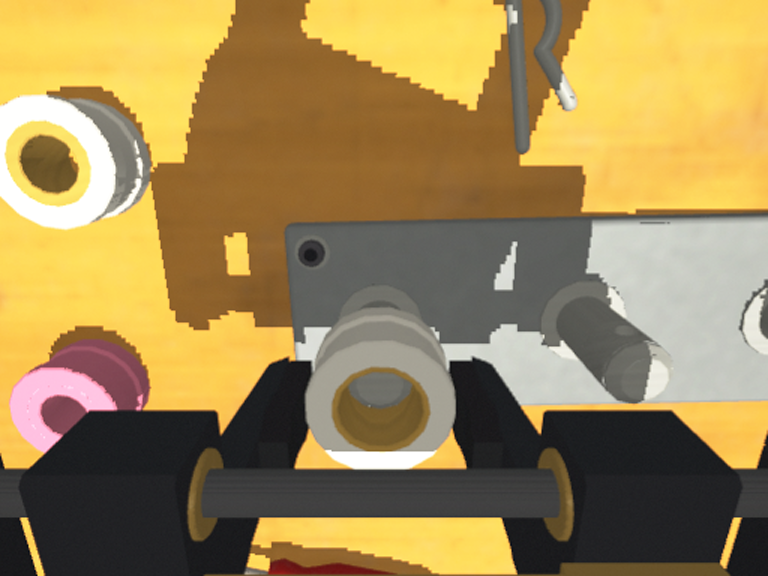

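Request:
play_rows --pt "0 0 -1 0 4.4" --pt "0 0 -2 0 4.4" --pt "0 0 -3 0 4.4" --pt "0 0 -3.5 0 4.4" --pt "0 0 -3.5 0 4.4" --pt "0 0 -3.5 0 6" --pt "0 0 -3.5 0 6" --pt "0 0 -3.5 0 6" --pt "0 0 -3.5 0 6"

```text
t: 13.48
position: [0.6206, -0.1294, 0.0155]
ee_rot: [[1.0, 0.0, 0.001], [-0.001, -0.0, 1.0], [0.0, -1.0, -0.0]]
wrist_force: [1.1, -0.7, 0.0]
opening: 0.0599
```

Request:
play_rows --pt "0 0 2 0 6" --pt "0 0 6 0 6" --pt "0 0 10 0 6.5" --pt "-2 -2 13 0 7" --pt "-6 -4 15 0 7" --pt "-10 -8 15 0 7" --pt "-14 -12 15 0 7" --pt "-18 -15 15 0 7" --pt "-21.5 -15 15 0 7" --pt "-21.5 -15 15 0 7"

```text
t: 14.32
position: [0.4032, -0.2804, 0.1656]
ee_rot: [[1.0, -0.0, 0.002], [-0.002, -0.0, 1.0], [-0.0, -1.0, -0.0]]
wrist_force: [0.4, -0.2, 0.5]
opening: 0.0699
```

Run:
```python
from ell import *
pose(4); p,im=look('l1',[('roller_1',.015)])
X=(.412,-.2795,.03)
print('outer',refine(p,im,X,.024,lambda i:i[...,2]))
print('bore',refine(p,im,X,.0135,lambda i:255-i[...,0].astype(int)))
print('bush',refine(p,im,X,.0150,lambda i:255-i[...,2].astype(int)))
```

```text
POSE t 14.47 [ 0.4024 -0.2808  0.1657] sd [0.0016 0.0005 0.0002] jaw 89.8 F [ 0.1782 -0.4516  0.3355] op 0.0699
t 14.47 tcp [ 0.4042 -0.2802  0.166 ] jaw deg 89.78 F [-0.3655  0.2942  0.4369] op 0.0699
roller_1 0.78 [127.5 203.4] [ 0.4355 -0.4125  0.015 ]
roller_1 0.75 [131.8 277.5] [ 0.5251 -0.4194  0.015 ]
roller_1 0.74 [255.6 181.1] [ 0.4118 -0.2787  0.015 ]
roller_1 0.72 [381.  353.5] [ 0.6358 -0.123   0.015 ]
roller_1 0.72 [263.2 369.6] [ 0.6612 -0.2695  0.015 ]
roller_1 0.67 [204.5 267.6] [ 0.5125 -0.3362  0.015 ]
roller_1 0.66 [279.1 297.7] [ 0.5529 -0.2517  0.015 ]
outer (np.float32(182.85994), np.float64(0.413), np.float64(-0.28075))
bore (np.float32(169.51901), np.float64(0.41324999999999995), np.float64(-0.28075))
bush (np.float32(200.1177), np.float64(0.4135), np.float64(-0.28075))
```

View pics/l1.png

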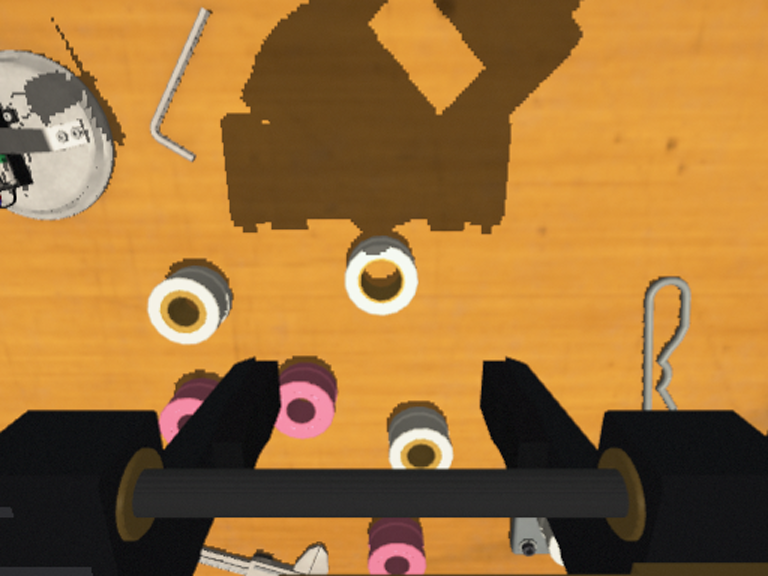

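Request:
play_rows --pt "0.9 0 -4 0 7" --pt "0.9 0 -8 0 7" --pt "0.9 0 -12 0 7" --pt "0.9 0 -14.5 0 7" --pt "0.9 0 -15.8 0 7" --pt "0.9 0 -16.4 0 7" --pt "0.9 0 -16.4 0 7" --pt "0.9 0 -16.4 0 7"

```text
t: 15.23
position: [0.4154, -0.2793, 0.0019]
ee_rot: [[1.0, 0.001, -0.001], [0.001, -0.001, 1.0], [0.001, -1.0, -0.001]]
wrist_force: [0.1, -0.4, 0.3]
opening: 0.0702
```

Request:
play_rows --pt "0 0 0 0 4.4" --pt "0 0 0 0 4.4" --pt "0 0 0 0 4.4" --pt "0 0 0 0 4.4" --pt "0 0 0 0 4.4" --pt "0 0 0 0 4.4" --pt "0 0 0 0 4.4"

```text
t: 15.82
position: [0.4147, -0.2797, 0.0021]
ee_rot: [[1.0, 0.001, 0.001], [-0.001, -0.001, 1.0], [0.001, -1.0, -0.001]]
wrist_force: [-0.5, 1.5, 6.2]
opening: 0.0475
```

Request:
play_rows --pt "0 0 2 0 4.4" --pt "0 0 5 0 4.4" --pt "0 0 8 0 4.4" --pt "0 0 12 0 4.4" --pt "0 0 12 0 4.4" --pt "0 0 12 0 4.4"

```text
t: 16.32
position: [0.4149, -0.2799, 0.123]
ee_rot: [[1.0, 0.003, 0.001], [-0.001, -0.003, 1.0], [0.003, -1.0, -0.003]]
wrist_force: [-0.8, 0.7, -1.4]
opening: 0.0476
```

Run:
```python
from ell import *
P=pose(4)
p,im=look('m1',[])
z=P[2]+.0297
print('outer',refine(p,im,(P[0],P[1],z),.024,lambda i:i[...,2]))
print('bush',refine(p,im,(P[0],P[1],z),.0150,lambda i:255-i[...,2].astype(int)))
```

```text
POSE t 16.47 [ 0.4143 -0.2792  0.1213] sd [0.0004 0.0004 0.0011] jaw 89.96 F [-0.36    0.4549 -1.1439] op 0.0476
t 16.47 tcp [ 0.4139 -0.2789  0.1202] jaw deg 89.96 F [-0.0032  0.4706 -0.8186] op 0.0476
outer (np.float32(82.33069), np.float64(0.41076144061042147), np.float64(-0.2794936211579329))
bush (np.float32(138.6846), np.float64(0.41126144061042147), np.float64(-0.2797436211579329))
```

Request:
play_rows --pt "2 3.5 0 0 4.4" --pt "4 7 0 0 4.4" --pt "6 10.5 0 0 4.4" --pt "8.5 14 0 0 4.4" --pt "11 17.5 0 0 4.4" --pt "13 21 0 0 4.4" --pt "15 24.5 0 0 4.4" --pt "17.5 28 0 0 4.4" --pt "19.5 31.5 0 0 4.4" --pt "20.4 32.9 0 0 4.4"

```text
t: 17.35
position: [0.6195, 0.054, 0.1196]
ee_rot: [[1.0, -0.002, -0.003], [0.003, 0.001, 1.0], [-0.002, -1.0, 0.001]]
wrist_force: [0.1, 1.4, -0.6]
opening: 0.0474
```

Request:
play_rows --pt "0 0 0 0 4.4" --pt "0 0 0 0 4.4" --pt "0 0 0 0 4.4" --pt "0 0 0 0 4.4"

```text
t: 17.68
position: [0.6179, 0.0483, 0.121]
ee_rot: [[1.0, -0.001, 0.002], [-0.002, -0.0, 1.0], [-0.001, -1.0, -0.0]]
wrist_force: [-0.5, 0.8, -1.1]
opening: 0.0477
```

Run:
```python
from ell import *
P=pose(4)
p,im=look('m2',[])
z=P[2]+.028
print('outer',refine(p,im,(P[0],P[1],z),.024,lambda i:i[...,2]))
print('bush',refine(p,im,(P[0],P[1],z),.0150,lambda i:255-i[...,2].astype(int)))
```

```text
POSE t 17.83 [0.618  0.0484 0.1213] sd [0.0001 0.0001 0.0002] jaw 89.88 F [ 0.1186  0.2163 -1.0879] op 0.0479
t 17.83 tcp [0.6182 0.0486 0.1215] jaw deg 89.89 F [-0.2596 -0.1385 -1.6028] op 0.0479
outer (np.float32(148.15517), np.float64(0.6172970978794264), np.float64(0.047663967142947954))
bush (np.float32(142.18854), np.float64(0.6172970978794264), np.float64(0.04741396714294795))
```

View pics/m2.png

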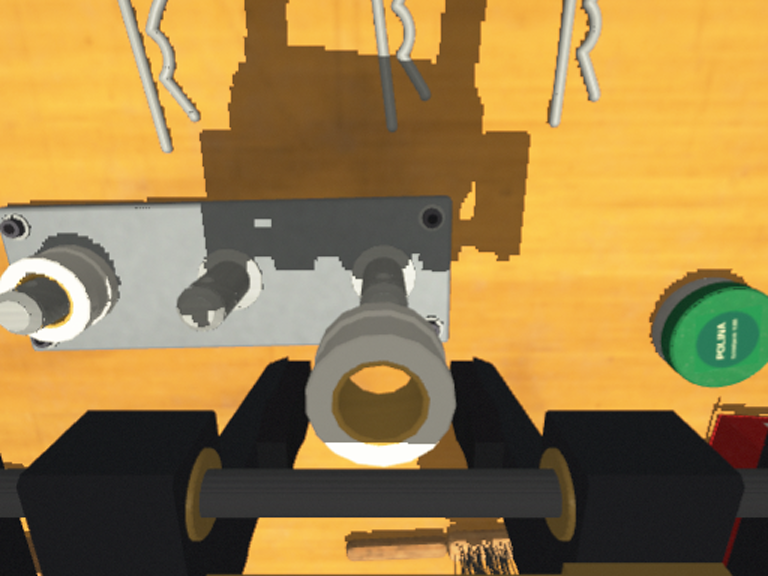

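Request:
play_rows --pt "-0.1 0.2 -1 0 4.4" --pt "-0.1 0.2 -3 0 4.4" --pt "-0.1 0.2 -4 0 4.4" --pt "-0.1 0.2 -5 0 4.4" --pt "-0.1 0.2 -5.5 0 4.4" --pt "-0.1 0.2 -6 0 4.4" --pt "-0.1 0.2 -6.5 0 4.4" --pt "-0.1 0.2 -6.5 0 4.4"

```text
t: 18.55
position: [0.6173, 0.0516, 0.0558]
ee_rot: [[1.0, -0.001, 0.001], [-0.001, 0.0, 1.0], [-0.001, -1.0, 0.0]]
wrist_force: [-0.3, -0.4, 0.0]
opening: 0.0476
```

Run:
```python
from look import *
pose(4); look('k3',[])
```

```text
POSE t 18.7 [0.6175 0.0516 0.0564] sd [0.0002 0.     0.0004] jaw 89.97 F [-0.1244 -0.1993 -0.5799] op 0.0479
t 18.7 tcp [0.6177 0.0516 0.0569] jaw deg 89.98 F [-0.1803 -0.7344 -0.6861] op 0.0479
```

View pics/k3.png

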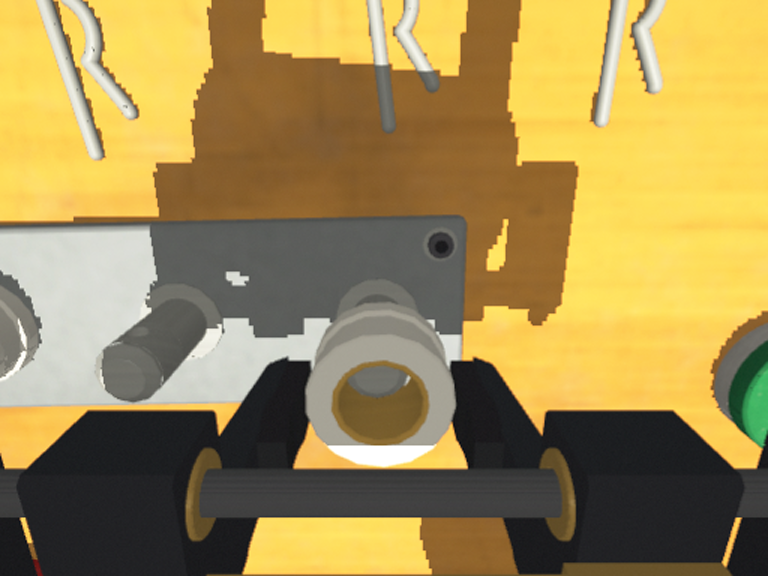

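Request:
play_rows --pt "0 0 -1 0 4.4" --pt "0 0 -2 0 4.4" --pt "0 0 -3 0 4.4" --pt "0 0 -3.9 0 4.4" --pt "0 0 -3.9 0 4.4" --pt "0 0 -3.9 0 6" --pt "0 0 -3.9 0 6" --pt "0 0 -3.9 0 6" --pt "0 0 -3.9 0 6"

```text
t: 19.5
position: [0.6176, 0.0516, 0.0177]
ee_rot: [[1.0, 0.0, 0.001], [-0.001, -0.0, 1.0], [0.0, -1.0, -0.0]]
wrist_force: [-0.0, 0.9, -0.4]
opening: 0.0599
```

Request:
play_rows --pt "0 0 3 0 6" --pt "0 0 7 0 6" --pt "0 0 11 0 6.5" --pt "-2 -3 14 0 7" --pt "-4 -7 15 0 7" --pt "-6 -11 15 0 7" --pt "-7 -15 15 0 7" --pt "-8 -19 15 0 7" --pt "-10 -23 15 0 7" --pt "-11 -27 15 0 7"

```text
t: 20.33
position: [0.5097, -0.2076, 0.1679]
ee_rot: [[1.0, 0.0, 0.0], [-0.0, -0.0, 1.0], [0.0, -1.0, -0.0]]
wrist_force: [0.4, -0.6, -0.2]
opening: 0.0702
```

Request:
play_rows --pt "0 -3.3 0 0 7" --pt "0 -3.3 0 0 7" --pt "0 -3.3 0 0 7" --pt "0 -3.3 0 0 7"

```text
t: 20.67
position: [0.5111, -0.2385, 0.1675]
ee_rot: [[1.0, -0.0, 0.0], [-0.0, 0.0, 1.0], [-0.0, -1.0, 0.0]]
wrist_force: [0.8, 0.8, -0.5]
opening: 0.0699
```

Run:
```python
from ell import *
pose(4); p,im=look('n1',[('roller_1',.015)])
X=(.549,-.252,.03)
print('outer',refine(p,im,X,.024,lambda i:i[...,2]))
print('bush',refine(p,im,X,.0150,lambda i:255-i[...,2].astype(int)))
```

```text
POSE t 20.82 [ 0.5113 -0.238   0.1676] sd [0.0001 0.0003 0.0001] jaw 90.04 F [0.104  0.3901 0.3307] op 0.0701
t 20.82 tcp [ 0.5114 -0.2378  0.1676] jaw deg 90.08 F [-0.4912  0.238   0.5736] op 0.0701
roller_1 0.97 [239.2 209.2] [ 0.5503 -0.2533  0.015 ]
roller_1 0.91 [68.3 95.1] [ 0.4354 -0.4126  0.015 ]
roller_1 0.89 [229.  295.7] [ 0.6583 -0.2666  0.015 ]
roller_1 0.84 [155.5 173.5] [ 0.5115 -0.3379  0.015 ]
roller_1 0.7 [ 78.5 187.1] [ 0.526  -0.4188  0.015 ]
outer (np.float32(186.31317), np.float64(0.549), np.float64(-0.2515))
bush (np.float32(178.97162), np.float64(0.54925), np.float64(-0.25175000000000003))
```

View pics/n1.png

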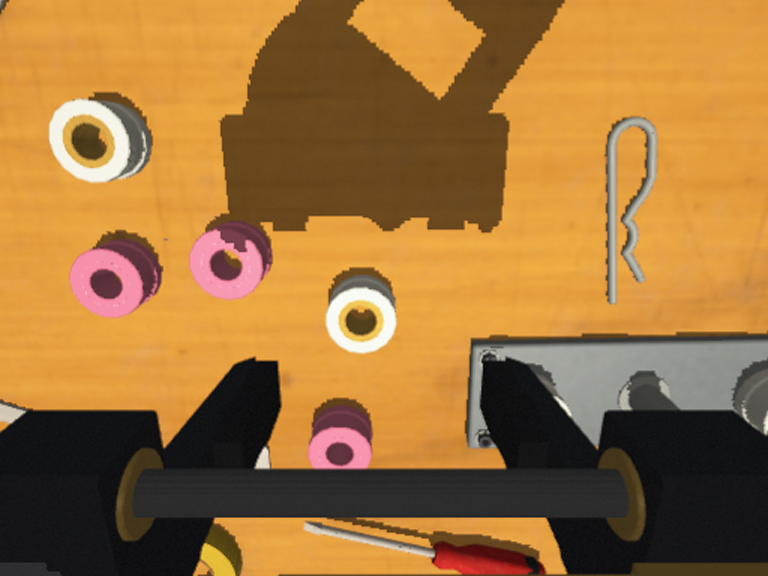

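Request:
play_rows --pt "2 -1 -4 0 7" --pt "3.8 -1.3 -8 0 7" --pt "3.8 -1.3 -12 0 7" --pt "3.8 -1.3 -14.5 0 7" --pt "3.8 -1.3 -15.8 0 7" --pt "3.8 -1.3 -16.6 0 7" --pt "3.8 -1.3 -16.6 0 7" --pt "3.8 -1.3 -16.6 0 7"

```text
t: 21.58
position: [0.5496, -0.2521, 0.0023]
ee_rot: [[1.0, 0.001, 0.0], [-0.0, -0.001, 1.0], [0.001, -1.0, -0.001]]
wrist_force: [0.4, -0.3, 1.4]
opening: 0.07
```

Request:
play_rows --pt "0 0 0 0 4.4" --pt "0 0 0 0 4.4" --pt "0 0 0 0 4.4" --pt "0 0 0 0 4.4" --pt "0 0 0 0 4.4" --pt "0 0 0 0 4.4" --pt "0 0 0 0 4.4"

```text
t: 22.17
position: [0.5494, -0.2523, 0.0024]
ee_rot: [[1.0, 0.001, 0.001], [-0.001, -0.001, 1.0], [0.001, -1.0, -0.001]]
wrist_force: [-0.1, 1.4, 6.6]
opening: 0.0484
```

Request:
play_rows --pt "0 0 2 0 4.4" --pt "0 0 5 0 4.4" --pt "0 0 8 0 4.4" --pt "-2 2 12 0 4.4" --pt "-4 5 14 0 4.4" --pt "-4 9 14 0 4.4" --pt "-4 13 14 0 4.4" --pt "-4 17 14 0 4.4" --pt "-4 21 14 0 4.4" --pt "-4 25 14 0 4.4"

```text
t: 23.0
position: [0.5086, -0.0003, 0.1417]
ee_rot: [[1.0, 0.0, 0.001], [-0.001, -0.0, 1.0], [0.0, -1.0, -0.0]]
wrist_force: [1.3, -0.4, -0.5]
opening: 0.0481
```

Request:
play_rows --pt "0 4 0 0 4.4" --pt "0 8 0 0 4.4" --pt "0 12 0 0 4.4" --pt "0 16 0 0 4.4" --pt "-1 20 0 0 4.4" --pt "-2 24 0 0 4.4" --pt "-3 28 0 0 4.4" --pt "-3 30 0 0 4.4" --pt "-3 30 0 0 4.4" --pt "-3 30 0 0 4.4"

```text
t: 23.83
position: [0.4787, 0.2984, 0.1412]
ee_rot: [[1.0, -0.0, -0.002], [0.002, -0.0, 1.0], [-0.0, -1.0, -0.0]]
wrist_force: [1.1, 0.0, -0.2]
opening: 0.0478
```

Run:
```python
from look import *
pose(4); look('o1',[('rework_tray',0)]); look('o2',[('rework_tray',0)],'side')
```

```text
POSE t 23.98 [0.4791 0.2974 0.1413] sd [0.0002 0.0007 0.0001] jaw 89.97 F [ 0.3897  0.0656 -0.8301] op 0.0482
t 23.98 tcp [0.4794 0.2967 0.1414] jaw deg 89.89 F [ 0.4485  0.5444 -1.3177] op 0.0482
t 24.08 tcp [0.4795 0.2967 0.1415] jaw deg 89.87 F [ 0.1792  0.5502 -1.3032] op 0.0483
rework_tray 0.87 [207.6 281. ] [0.4948 0.4019 0.    ]
```

View pics/o1.png

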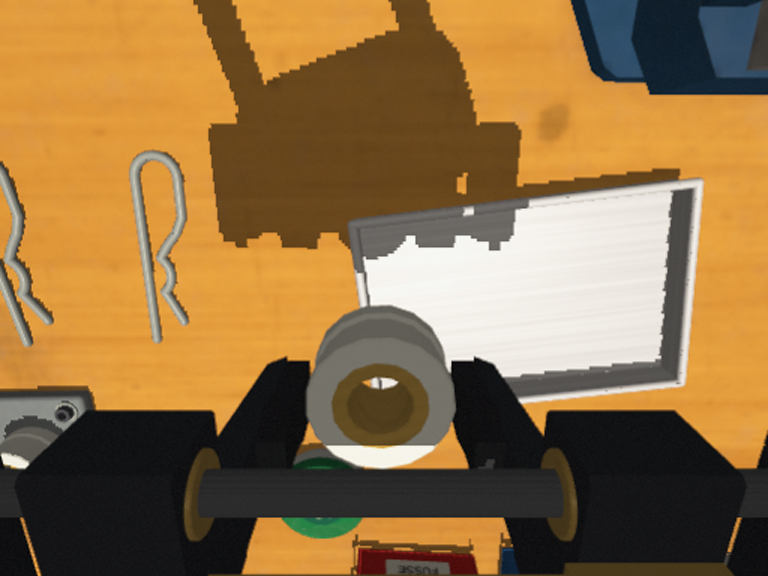

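View pics/o2.png

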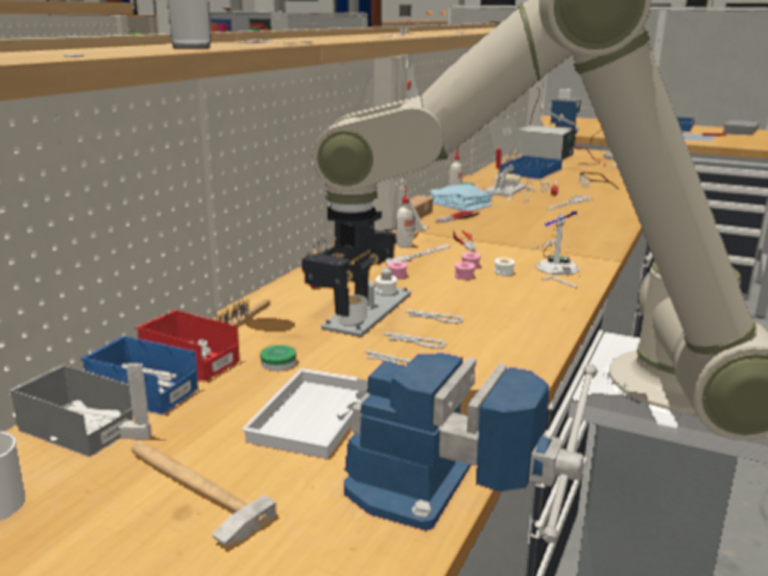

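Run:
```python
from look import *
p=robot.camera_params('wrist')
c=p2w(p,np.array([[350,222],[703,180],[685,385]])/1.5,.022); print(c, (c[0]+c[2])/2, np.linalg.norm(c[0]-c[1]),np.linalg.norm(c[1]-c[2]))
```

```text
[[0.4473 0.2786 0.022 ]
 [0.4234 0.4819 0.022 ]
 [0.5565 0.4985 0.022 ]] [0.5019 0.3886 0.022 ] 0.20467669737309782 0.13414043376470008
```

Request:
play_rows --pt "2.7 3 0 0 4.4" --pt "2.7 5.2 -3 0 4.4" --pt "2.7 5.2 -7 0 4.4" --pt "2.7 5.2 -10 0 4.4" --pt "2.7 5.2 -12 0 4.4" --pt "2.7 5.2 -13 0 4.4" --pt "2.7 5.2 -13.4 0 4.4" --pt "2.7 5.2 -13.4 0 4.4" --pt "2.7 5.2 -13.4 0 4.4"

```text
t: 24.93
position: [0.5069, 0.35, 0.0088]
ee_rot: [[1.0, 0.002, 0.001], [-0.001, 0.001, 1.0], [0.002, -1.0, 0.001]]
wrist_force: [0.3, -0.6, -0.0]
opening: 0.0483
```

Request:
play_rows --pt "0 0 0 0 5.6" --pt "0 0 0 0 5.6" --pt "0 0 0 0 5.6" --pt "0 0 0 0 5.6" --pt "0 0 3 0 5.6" --pt "0 0 7 0 6" --pt "0 0 11 0 7" --pt "0 -1 14 0 7" --pt "0 -4 15 0 7" --pt "0 -8 15 0 7"

```text
t: 25.77
position: [0.507, 0.271, 0.1609]
ee_rot: [[1.0, 0.007, -0.003], [0.003, 0.002, 1.0], [0.007, -1.0, 0.002]]
wrist_force: [0.3, 0.2, -0.7]
opening: 0.07
```

Run:
```python
from look import *
pose(2); look('o3',[])
```

```text
POSE t 25.82 [0.5068 0.2675 0.1601] sd [0.0002 0.0035 0.0008] jaw 90.03 F [ 1.9135 -1.2088 -0.3583] op 0.0701
t 25.82 tcp [0.5066 0.264  0.1593] jaw deg 89.89 F [ 3.4846 -2.6587 -0.0315] op 0.0701
```

View pics/o3.png

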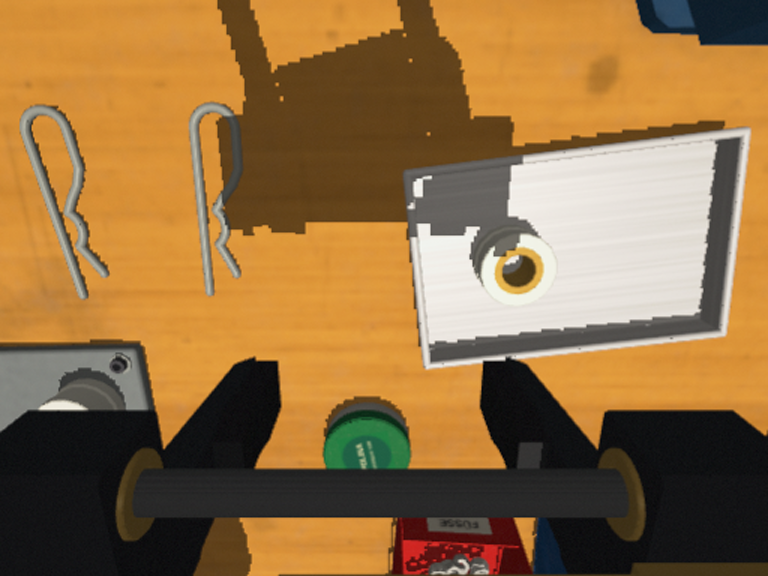

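Request:
play_rows --pt "-1 -4 0 0 7" --pt "-2 -8 0 0 7" --pt "-3 -12 0 0 7" --pt "-4 -16 0 0 7" --pt "-5 -20 0 0 7" --pt "-6 -24 0 0 7" --pt "-7 -28 0 0 7" --pt "-8 -32 0 0 7" --pt "-9 -36 0 0 7" --pt "-10 -40 0 0 7"

```text
t: 26.7
position: [0.4055, -0.1317, 0.1578]
ee_rot: [[1.0, 0.001, 0.0], [-0.0, -0.0, 1.0], [0.001, -1.0, -0.0]]
wrist_force: [1.3, -0.6, 0.4]
opening: 0.0705
```

Request:
play_rows --pt "0 -4 0 0 7" --pt "0 -8 0 0 7" --pt "0 -12 0 0 7" --pt "0 -16 0 0 7" --pt "0 -20 0 0 7" --pt "-1 -24 0 0 7" --pt "-1 -27 0 0 7" --pt "-1 -27.4 0 0 7" --pt "-1 -27.4 0 0 7" --pt "-1 -27.4 0 0 7"

```text
t: 27.53
position: [0.3963, -0.4031, 0.1572]
ee_rot: [[1.0, -0.0, 0.0], [-0.0, 0.001, 1.0], [-0.0, -1.0, 0.001]]
wrist_force: [0.3, 0.2, 0.1]
opening: 0.0699
```

Run:
```python
from ell import *
pose(4); p,im=look('q1',[('roller_1',.015)])
X=(.4336,-.412,.03)
print('outer',refine(p,im,X,.024,lambda i:i[...,2]))
print('bush',refine(p,im,X,.0150,lambda i:255-i[...,2].astype(int)))
```

```text
POSE t 27.68 [ 0.3964 -0.4028  0.1575] sd [0.0001 0.0002 0.0002] jaw 90.03 F [0.0103 0.3468 0.2924] op 0.0698
t 27.68 tcp [ 0.3965 -0.4027  0.1577] jaw deg 90.06 F [-0.1887  0.5055  0.5351] op 0.0698
roller_1 0.81 [246.8 213.3] [ 0.4361 -0.41    0.015 ]
roller_1 0.76 [362.8 378.5] [ 0.6588 -0.2661  0.015 ]
roller_1 0.69 [237.2 287. ] [ 0.5247 -0.4212  0.015 ]
roller_1 0.57 [314.7 275.3] [ 0.5096 -0.3357  0.015 ]
outer (np.float32(188.61996), np.float64(0.43384999999999996), np.float64(-0.412))
bush (np.float32(180.54224), np.float64(0.4346), np.float64(-0.41224999999999995))
```

View pics/q1.png

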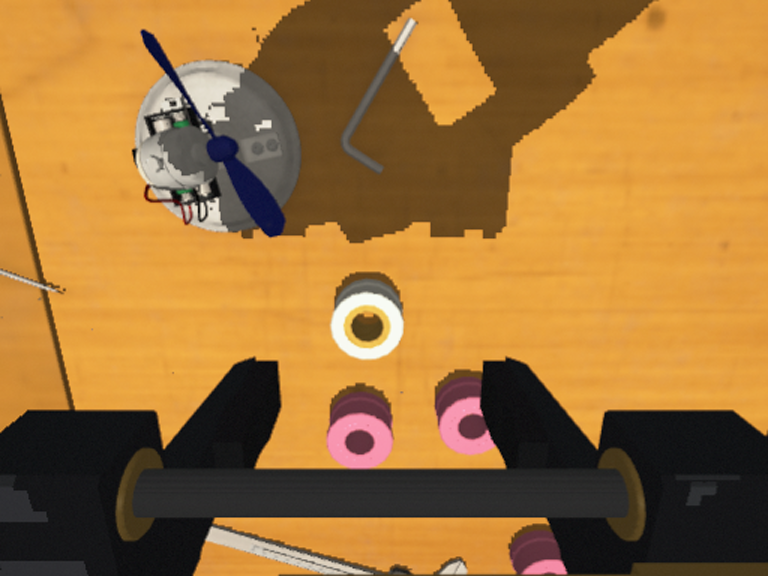

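Run:
```python
from look import *
p=robot.camera_params('wrist')
for z in (0.03,.06,.09): print(z,p2w(p,np.array([[272,235],[145,35],[215,150],[300,150],[215,230]])/1.5,z)[:,:2].tolist())
ps=robot.camera_params('side');im=robot.grab_frame('side');save('q2',im[100:220,330:430],6)
```

```text
0.03 [[0.3739537124477925, -0.47004666048214394], [0.2643566233690513, -0.5308232717122787], [0.3239583574600808, -0.4995213336252261], [0.32393911467589936, -0.450241344687067], [0.3708714323006167, -0.5046632542126976]]
0.06 [[0.3676438373460724, -0.46313274279560823], [0.2695123693951334, -0.5175511413792758], [0.32287880191572815, -0.4895238902906544], [0.32286157223677353, -0.4453993820965255], [0.36488401335785425, -0.49412788314828604]]
0.09 [[0.3613339622443524, -0.4562188251090726], [0.2746681154212155, -0.5042790110462729], [0.32179924637137547, -0.4795264469560827], [0.3217840297976477, -0.44055741950598404], [0.35889659441509175, -0.4835925120838744]]
```

View pics/q2.png

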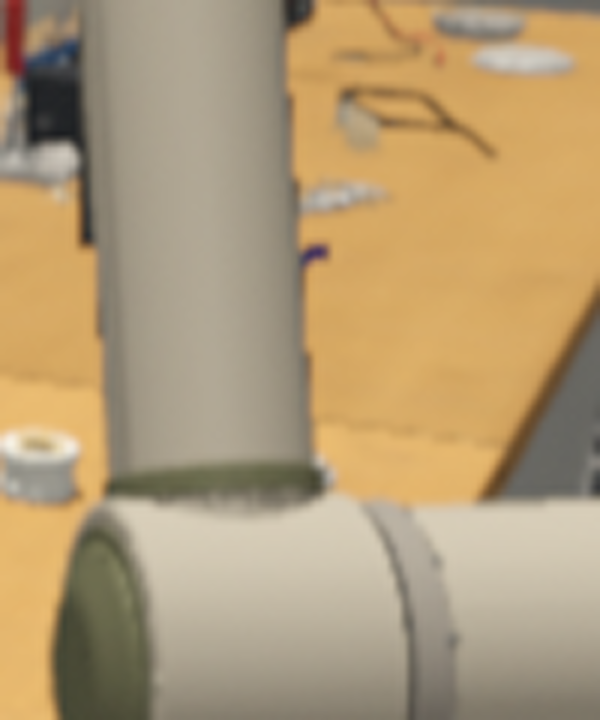

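Run:
```python
from look import *
p=robot.camera_params('wrist');P=np.array([.3965,-.4027,.1577])
R=p['view'][:3,:3]
def ray(px):
    u=cv2.undistortPoints(np.array(px,float).reshape(-1,1,2)/1.5,K(p),np.array(p['dist_coeffs'])).reshape(2)
    d=np.r_[u,1]@R; return d/np.linalg.norm(d)
c1=-R.T@p['view'][:3,3]; c2=c1+np.array([.4139,-.3058,.2532])-robot.state()['position']
for a,b in [((222,150),(93,110)),((145,35),(30,35)),((272,235),(145,170)),((212,145),(135,122))]:
    d1,d2=ray(a),ray(b)
    A=np.c_[d1,-d2]; s=np.linalg.lstsq(A,c2-c1,rcond=None)[0]
    x1=c1+s[0]*d1;x2=c2+s[1]*d2; print((x1+x2)/2,np.linalg.norm(x1-x2))
print(c1)
```

```text
[ 0.3201 -0.4607  0.1398] 0.00026745975462580846
[ 0.2867 -0.4745  0.1577] 0.0009857200826893446
[ 0.3544 -0.4496  0.1168] 0.002697327303391512
[ 0.323  -0.5214 -0.0296] 0.0006710837508445753
[ 0.3136 -0.4041  0.3167]
```

Request:
play_rows --pt "2 -0.4 0 -5 7" --pt "3.8 -0.8 -1 -10 7" --pt "3.8 -0.8 -3 -15 7" --pt "3.8 -0.8 -6 -15 7" --pt "3.8 -0.8 -9 -15 7" --pt "3.8 -0.8 -12 -15 7" --pt "3.8 -0.8 -14 -15 7" --pt "3.8 -0.8 -15.4 -15 7" --pt "3.8 -0.8 -15.4 -15 7" --pt "3.8 -0.8 -15.4 -15 7"

```text
t: 28.67
position: [0.4342, -0.4118, 0.0035]
ee_rot: [[0.966, -0.0, 0.259], [-0.259, 0.001, 0.966], [-0.001, -1.0, 0.0]]
wrist_force: [0.9, 0.0, 0.5]
opening: 0.0702
```

Request:
play_rows --pt "0 0 0 0 4.4" --pt "0 0 0 0 4.4" --pt "0 0 0 0 4.4" --pt "0 0 0 0 4.4" --pt "0 0 0 0 4.4" --pt "0 0 0 0 4.4" --pt "0 0 0 0 4.4"

```text
t: 29.25
position: [0.4344, -0.4124, 0.0044]
ee_rot: [[0.966, 0.001, 0.259], [-0.259, -0.001, 0.966], [0.001, -1.0, -0.001]]
wrist_force: [-1.5, 1.4, 6.1]
opening: 0.0473
```

Request:
play_rows --pt "0 0 2 0 4.4" --pt "0 0 5 0 4.4" --pt "0 0 9 0 4.4" --pt "0 2 13 0 4.4" --pt "0 5 15 4 4.4" --pt "0 9 15 8 4.4" --pt "0 13 15 15 4.4" --pt "0 17 15 15 4.4" --pt "0 21 15 15 4.4" --pt "0 25 15 15 4.4"

```text
t: 30.08
position: [0.4336, -0.1603, 0.1536]
ee_rot: [[1.0, 0.0, 0.001], [-0.001, -0.0, 1.0], [0.0, -1.0, -0.0]]
wrist_force: [0.9, -0.0, -0.7]
opening: 0.0471
```

Run:
```python
from look import *
pose(2)
look('r1',[])
```

```text
POSE t 30.13 [ 0.433  -0.1572  0.1535] sd [0.0006 0.0031 0.0001] jaw 90.04 F [-0.6592  2.8869 -1.0015] op 0.0472
t 30.13 tcp [ 0.4324 -0.1541  0.1535] jaw deg 90.13 F [-2.2034  5.7982 -1.2697] op 0.0472
```

View pics/r1.png

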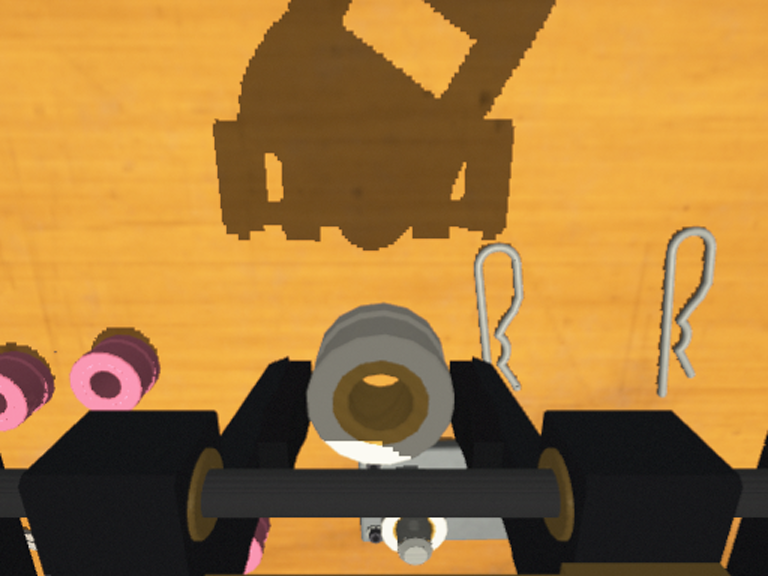

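Request:
play_rows --pt "0.5 4 0 0 4.4" --pt "1 8 0 0 4.4" --pt "1.5 12 0 0 4.4" --pt "2 16 0 0 4.4" --pt "3 20 0 0 4.4" --pt "4 24 0 0 4.4" --pt "5 28 0 0 4.4" --pt "6 32 0 0 4.4" --pt "6.3 36 0 0 4.4" --pt "6.3 40 0 0 4.4"

```text
t: 31.02
position: [0.4979, 0.2395, 0.1533]
ee_rot: [[1.0, 0.001, 0.001], [-0.001, -0.0, 1.0], [0.001, -1.0, -0.0]]
wrist_force: [0.0, -1.1, 0.2]
opening: 0.047
```

Request:
play_rows --pt "0 3 0 0 4.4" --pt "0 6 0 0 4.4" --pt "0 8.5 0 0 4.4" --pt "0 8.5 0 0 4.4" --pt "0 8.5 0 0 4.4" --pt "0 8.5 0 0 4.4"

```text
t: 31.52
position: [0.4974, 0.322, 0.1532]
ee_rot: [[1.0, -0.0, 0.001], [-0.001, -0.001, 1.0], [-0.0, -1.0, -0.001]]
wrist_force: [-0.5, -0.4, -0.3]
opening: 0.0469
```

Run:
```python
from look import *
pose(3)
look('s1',[]); look('s2',[],'side')
```

```text
POSE t 31.62 [0.4974 0.3218 0.1534] sd [0.0001 0.0002 0.0001] jaw 89.91 F [ 0.0801  0.114  -0.648 ] op 0.047
t 31.62 tcp [0.4975 0.3216 0.1535] jaw deg 89.89 F [ 0.4705  0.5706 -0.4738] op 0.047
t 31.67 tcp [0.4975 0.3217 0.1536] jaw deg 89.88 F [-0.353   0.0977 -0.9473] op 0.0472
```

View pics/s1.png

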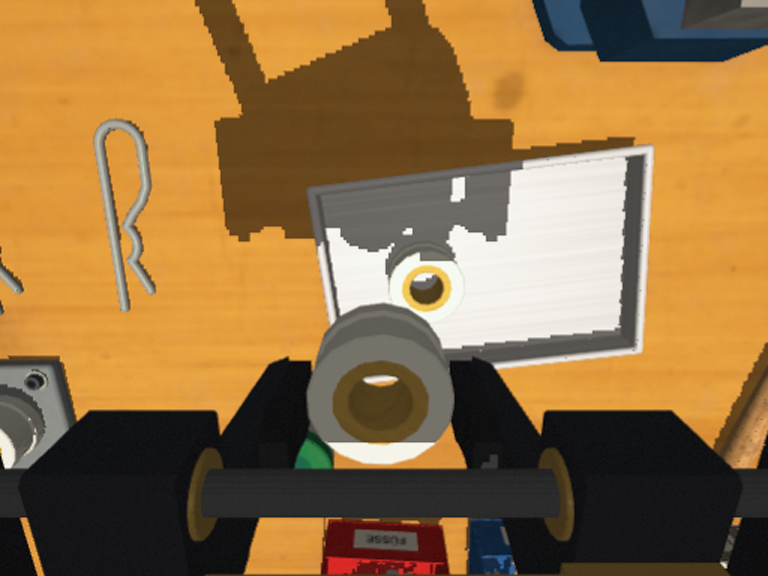

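View pics/s2.png

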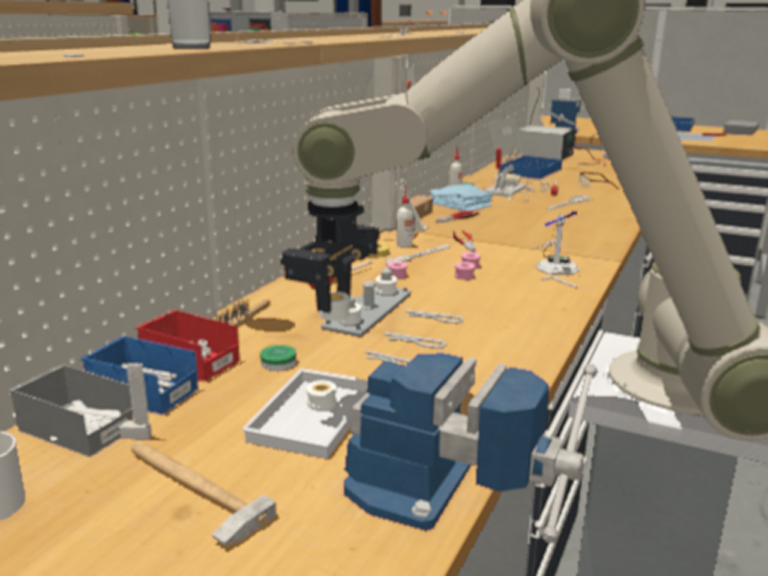

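Request:
play_rows --pt "1.2 4 0 0 4.4" --pt "2.5 8 0 0 4.4" --pt "2.5 10.5 -2 0 4.4" --pt "2.5 10.5 -6 0 4.4" --pt "2.5 10.5 -9 0 4.4" --pt "2.5 10.5 -12 0 4.4" --pt "2.5 10.5 -13.5 0 4.4" --pt "2.5 10.5 -14.5 0 4.4" --pt "2.5 10.5 -14.5 0 4.4" --pt "2.5 10.5 -14.5 0 4.4"

```text
t: 32.55
position: [0.5227, 0.4277, 0.0091]
ee_rot: [[1.0, 0.001, 0.001], [-0.001, 0.0, 1.0], [0.001, -1.0, 0.0]]
wrist_force: [0.6, -0.4, -0.9]
opening: 0.0474
```

Run:
```python
from look import *
pose(2)
```

```text
POSE t 32.6 [0.5228 0.4278 0.0093] sd [0.0001 0.0001 0.0003] jaw 89.94 F [ 0.0657 -0.7681 -0.6989] op 0.0468
```

Request:
play_rows --pt "0 0 0 0 5.6" --pt "0 0 0 0 5.6" --pt "0 0 0 0 5.6" --pt "0 0 0 0 5.6" --pt "0 0 3 0 5.6" --pt "0 0 7 0 6" --pt "0 0 11 0 6" --pt "0 -2 14 0 6" --pt "-1 -6 15 0 6" --pt "-2 -10 15 0 6"

```text
t: 33.43
position: [0.5029, 0.3282, 0.1616]
ee_rot: [[1.0, 0.006, -0.001], [0.001, 0.003, 1.0], [0.006, -1.0, 0.003]]
wrist_force: [1.6, 0.4, -0.3]
opening: 0.0596
```

Request:
play_rows --pt "-2 -4 0 0 6" --pt "-4 -8 0 0 6" --pt "-5 -12 0 0 6" --pt "-6 -14 0 0 6" --pt "-6 -14 0 0 6" --pt "-6 -14 0 0 6" --pt "-6 -14 0 0 6"

```text
t: 34.02
position: [0.4427, 0.1886, 0.1588]
ee_rot: [[1.0, 0.001, 0.001], [-0.001, 0.0, 1.0], [0.001, -1.0, 0.0]]
wrist_force: [-0.6, 1.2, -0.3]
opening: 0.0601
```

Run:
```python
from look import *
pose(3)
look('t1',[('clip_1',0),('clip_1_seat',.003)])
look('t2',[],'side')
```

```text
POSE t 34.12 [0.4427 0.1888 0.1586] sd [0.     0.0002 0.0001] jaw 90.0 F [-0.3694  0.5146 -0.045 ] op 0.06
t 34.12 tcp [0.4426 0.189  0.1585] jaw deg 90.03 F [-0.7984  0.0726 -0.3205] op 0.06
clip_1 0.78 [124.7 160.3] [0.4303 0.0569 0.    ]
clip_1 0.72 [225.  164.2] [0.4344 0.1593 0.    ]
clip_1_seat 0.95 [  4.4 222.4] [ 0.4981 -0.0809  0.003 ]
t 34.27 tcp [0.4424 0.1889 0.1583] jaw deg 90.04 F [ 0.4778 -0.2303 -0.2548] op 0.0603
```

View pics/t1.png

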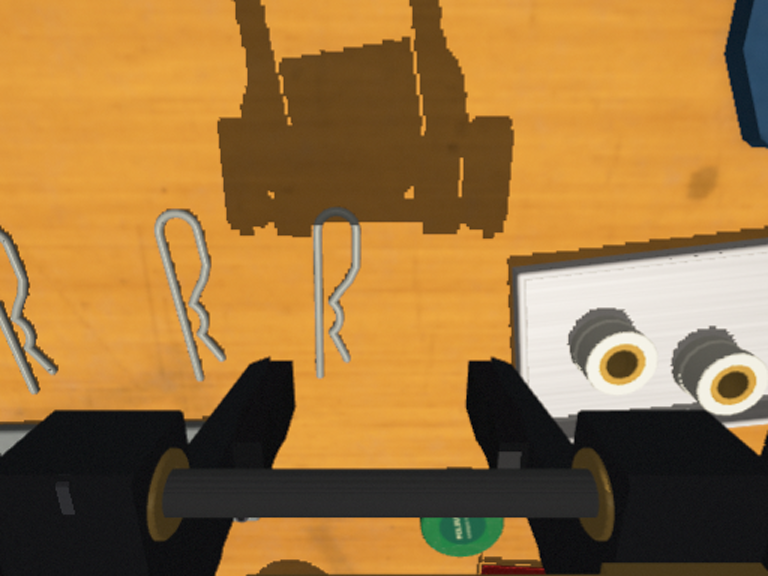

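View pics/t2.png

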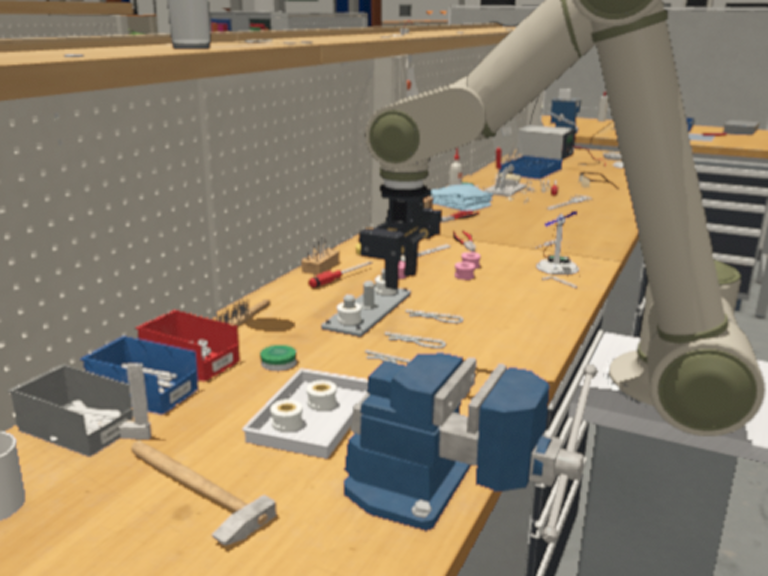

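```bash
cat > clip.py <<'E'
from look import *
from scipy.optimize import minimize
# model centreline points in clip frame
leg=np.c_[np.linspace(-10,98,110),np.full(110,-13.)]
side=np.c_[np.linspace(-10,12,23),np.full(23,13.)]
a=np.linspace(np.pi/2,3*np.pi/2,42); bow=np.c_[-10+13*np.cos(a),13*np.sin(a)]
C=np.vstack([leg,side,bow])/1000
def pts(q,z,off=0):
    c,s=np.cos(q[2]),np.sin(q[2])
    return np.c_[q[0]+c*C[:,0]-s*C[:,1],q[1]+s*C[:,0]+c*C[:,1],np.full(len(C),z)]
def fitclip(p,im,q0,z=.003,satmax=95,dbg=None):
    hsv=cv2.cvtColor(im,cv2.COLOR_RGB2HSV)
    g=cv2.GaussianBlur(np.clip(hsv[...,1].astype(np.float32),0,160),(0,0),1.2)
    def cost(q):
        u=w2p(p,pts(q,z)).astype(np.float32)
        v=cv2.remap(g,u[:,0].reshape(1,-1),u[:,1].reshape(1,-1),cv2.INTER_LINEAR,borderValue=160)[0]
        # tip-end term: point just beyond tip should be wood
        c,s=np.cos(q[2]),np.sin(q[2])
        e=np.array([[.104,-.013],[-.029,0],[-.0285,.004],[-.0285,-.004]])
        E=np.c_[q[0]+c*e[:,0]-s*e[:,1],q[1]+s*e[:,0]+c*e[:,1],np.full(4,z)]
        ue=w2p(p,E).astype(np.float32)
        ve=cv2.remap(g,ue[:,0].reshape(1,-1),ue[:,1].reshape(1,-1),cv2.INTER_LINEAR,borderValue=0)[0]
        return v.mean()-.1*ve.mean()
    best=None
    for dy in np.arange(-.008,.0081,.004):
      for dx in np.arange(-.008,.0081,.004):
        for t in np.radians([-6,-3,0,3,6]):
          r=cost([q0[0]+dx,q0[1]+dy,q0[2]+t])
          if best is None or r<best[0]: best=(r,[q0[0]+dx,q0[1]+dy,q0[2]+t])
    r=minimize(cost,best[1],method='Nelder-Mead',options=dict(initial_simplex=[np.array(best[1])+d for d in [(0,0,0),(.003,0,0),(0,.003,0),(0,0,.04)]],xatol=1e-5,fatol=1e-3))
    q=r.x; print('clip',q[:2],'yaw',np.degrees(q[2]).round(2),'cost',r.fun)
    if dbg:
        o=cv2.resize(im,None,fx=2,fy=2)
        for u in w2p(p,pts(q,z)): cv2.circle(o,tuple(int(2*v+.5) for v in u),0,(255,0,0),-1)
        u=w2p(p,[[q[0],q[1],z]])[0]*2; x,y=int(np.clip(u[0],200,800)),int(np.clip(u[1],150,600))
        save(dbg,o[y-150:y+250,x-200:x+200],1.5)
    return q
E
python3 - <<'E'
from clip import *
pose(2)
p,im=look('u1',[])
fitclip(p,im,[.4344,.1593,0],dbg='u2')
E
```

```text
POSE t 34.37 [0.4423 0.1887 0.1583] sd [0.     0.0001 0.    ] jaw 90.02 F [ 0.1045 -0.0022  0.0039] op 0.0604
t 34.37 tcp [0.4423 0.1886 0.1583] jaw deg 90.02 F [0.3652 0.2364 0.3347] op 0.0604
clip [0.4326 0.1586] yaw -1.41 cost 10.671687126159668
```

View pics/u2.png

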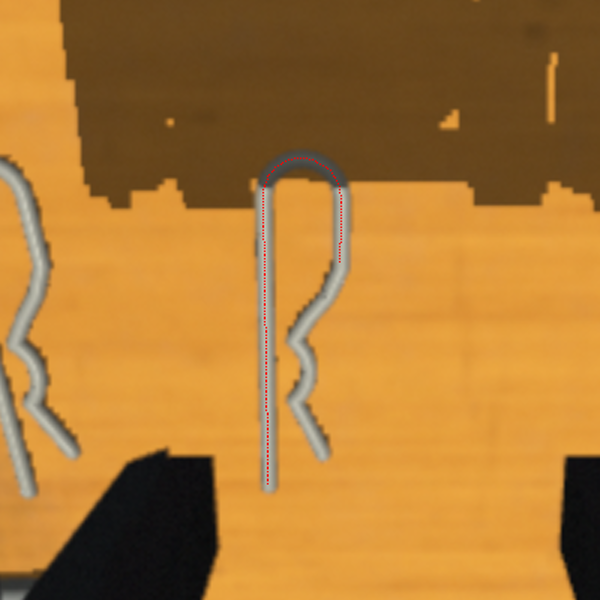

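Request:
play_rows --pt "-0.7 -2 -3 -1.4 5" --pt "-0.7 -2.9 -7 -1.4 5" --pt "-0.7 -2.9 -11 -1.4 5" --pt "-0.7 -2.9 -14 -1.4 5" --pt "-0.7 -2.9 -15.5 -1.4 5" --pt "-0.7 -2.9 -16 -1.4 5" --pt "-0.7 -2.9 -16.4 -1.4 5" --pt "-0.7 -2.9 -16.4 -1.4 5" --pt "-0.7 -2.9 -16.4 -1.4 5"

```text
t: 35.17
position: [0.4358, 0.1593, -0.0047]
ee_rot: [[1.0, 0.002, 0.025], [-0.025, 0.0, 1.0], [0.002, -1.0, 0.0]]
wrist_force: [0.5, -0.1, -0.5]
opening: 0.0499
```

Run:
```python
from look import *
pose(3)
look('v1',[])
im=robot.grab_frame('side'); save('v2',im[130:250,210:330],6)
```

```text
POSE t 35.27 [ 0.4358  0.1593 -0.0046] sd [0.     0.     0.0001] jaw 88.58 F [0.3956 0.0641 0.1378] op 0.0498
t 35.27 tcp [ 0.4358  0.1593 -0.0045] jaw deg 88.58 F [-0.0357  0.6514  0.5982] op 0.0498
```

View pics/v1.png

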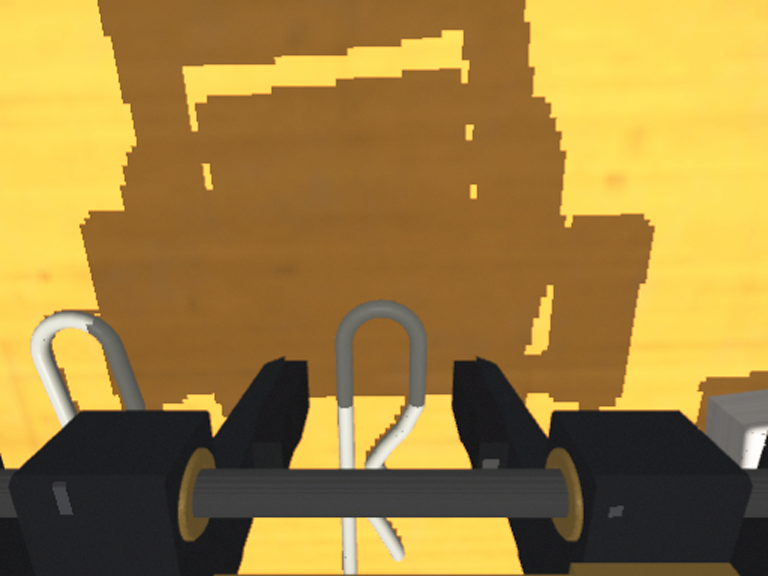

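View pics/v2.png

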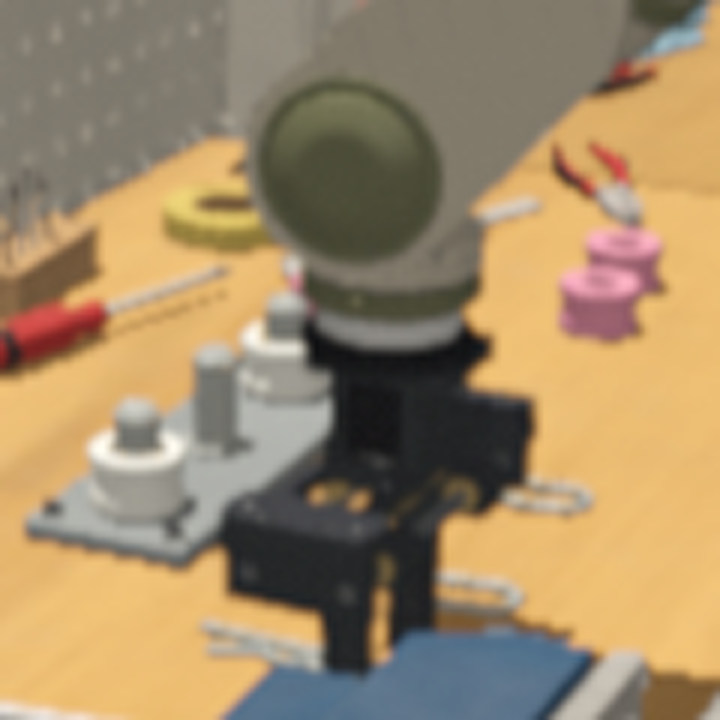

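Request:
play_rows --pt "0 0 -0.2 0 5" --pt "0 0 -0.4 0 5" --pt "0 0 -0.4 0 5"

```text
t: 35.62
position: [0.4351, 0.1591, -0.0098]
ee_rot: [[1.0, -0.0, 0.025], [-0.025, -0.0, 1.0], [-0.0, -1.0, -0.0]]
wrist_force: [0.1, -0.7, -0.2]
opening: 0.0498
```

Request:
play_rows --pt "0 0 -0.1 0 5" --pt "0 0 -0.1 0 5" --pt "0 0 -0.1 0 5"

```text
t: 35.87
position: [0.4351, 0.1592, -0.0106]
ee_rot: [[1.0, -0.0, 0.025], [-0.025, -0.0, 1.0], [-0.0, -1.0, -0.0]]
wrist_force: [-0.5, -0.7, 1.0]
opening: 0.0501
```

Run:
```python
from look import *
pose(3)
p,im=look('v3',[]); save('v4',im[190:330,160:350],4)
```

```text
POSE t 35.97 [ 0.4352  0.1592 -0.0106] sd [0. 0. 0.] jaw 88.57 F [-0.2632 -0.4936  0.0609] op 0.0498
t 35.97 tcp [ 0.4352  0.1592 -0.0105] jaw deg 88.57 F [-0.2789 -0.7273 -0.1693] op 0.0498
```

View pics/v4.png

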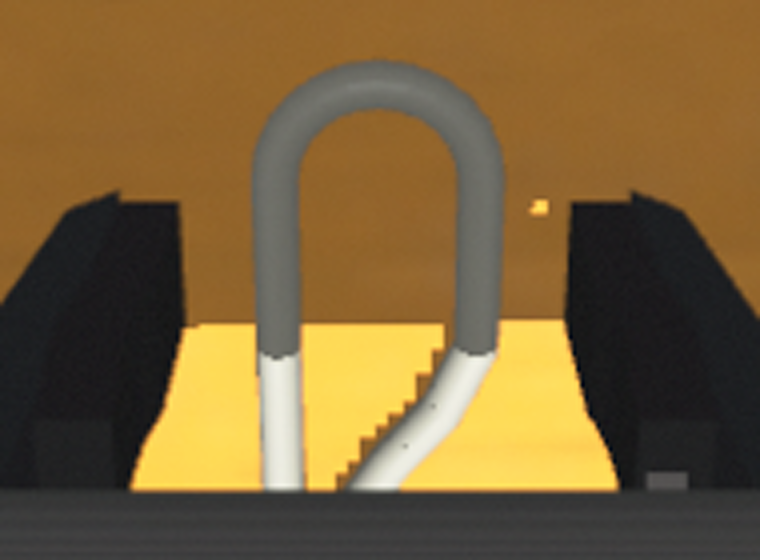

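Request:
play_rows --pt "0 0 -0.05 0 5" --pt "0 0 -0.1 0 5" --pt "0 0 -0.1 0 5"

```text
t: 36.27
position: [0.4352, 0.1592, -0.0116]
ee_rot: [[1.0, -0.0, 0.025], [-0.025, -0.0, 1.0], [-0.0, -1.0, -0.0]]
wrist_force: [-0.4, -0.0, 0.7]
opening: 0.05
```

Request:
play_rows --pt "0 0 -0.05 0 5" --pt "0 0 -0.1 0 5" --pt "0 0 -0.1 0 5"

```text
t: 36.52
position: [0.4352, 0.1592, -0.0117]
ee_rot: [[1.0, 0.001, 0.025], [-0.025, -0.0, 1.0], [0.001, -1.0, -0.0]]
wrist_force: [-2.7, -0.3, 13.7]
opening: 0.0498
```

Run:
```python
from look import *
pose(3)
```

```text
POSE t 36.62 [ 0.4352  0.1592 -0.0117] sd [0. 0. 0.] jaw 88.58 F [-3.1321 -1.036  13.369 ] op 0.0499
```

Request:
play_rows --pt "0 0 0.2 0 5" --pt "0 0 0.2 0 5" --pt "0 0 0.2 0 2.8" --pt "0 0 0.2 0 2.8" --pt "0 0 0.2 0 2.8" --pt "0 0 0.2 0 2.8" --pt "0 0 0.2 0 2.8" --pt "0 0 0.2 0 2.8" --pt "0 0 0.2 0 2.8" --squeeze 35

```text
t: 37.37
position: [0.4352, 0.1591, -0.0106]
ee_rot: [[1.0, -0.0, 0.025], [-0.025, -0.0, 1.0], [-0.0, -1.0, -0.0]]
wrist_force: [-0.1, 0.4, -0.1]
opening: 0.0311
```

Request:
play_rows --pt "0 0 1 0 2.8" --pt "0 0 3 0 2.8" --pt "0 0 6 0 2.8" --pt "0 0 9 0 2.8" --pt "0 0 10 0 2.8" --pt "0 0 10 0 2.8" --pt "0 0 10 0 2.8"

```text
t: 37.95
position: [0.4351, 0.1591, 0.0894]
ee_rot: [[1.0, 0.0, 0.025], [-0.025, 0.0, 1.0], [0.0, -1.0, 0.0]]
wrist_force: [-0.6, 0.2, -0.6]
opening: 0.0315
```

Run:
```python
from look import *
pose(4)
p,im=look('w1',[])
im=robot.grab_frame('side'); save('w2',im[130:250,210:330],6)
```

```text
POSE t 38.1 [0.4347 0.1591 0.0887] sd [0.0002 0.     0.0004] jaw 88.57 F [-0.3314  0.005  -0.4954] op 0.0313
t 38.1 tcp [0.4345 0.1591 0.0883] jaw deg 88.57 F [-0.2257 -0.1852 -0.6957] op 0.0313
```

View pics/w1.png

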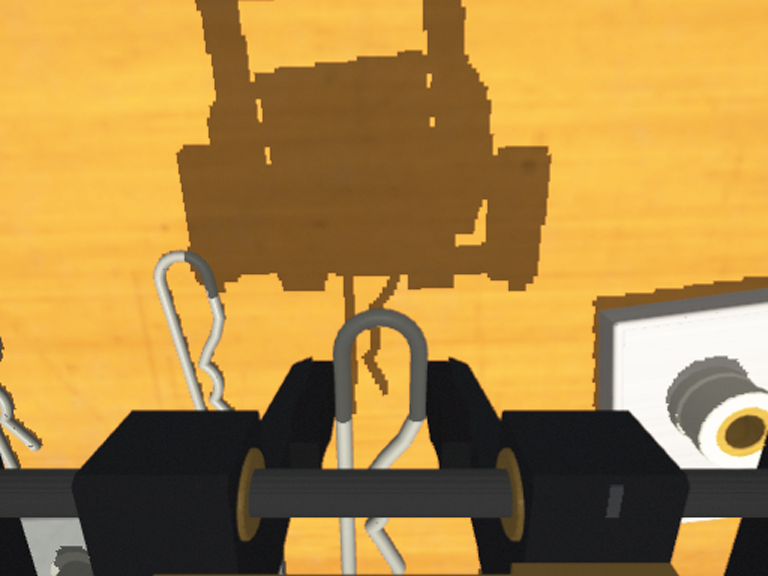

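View pics/w2.png

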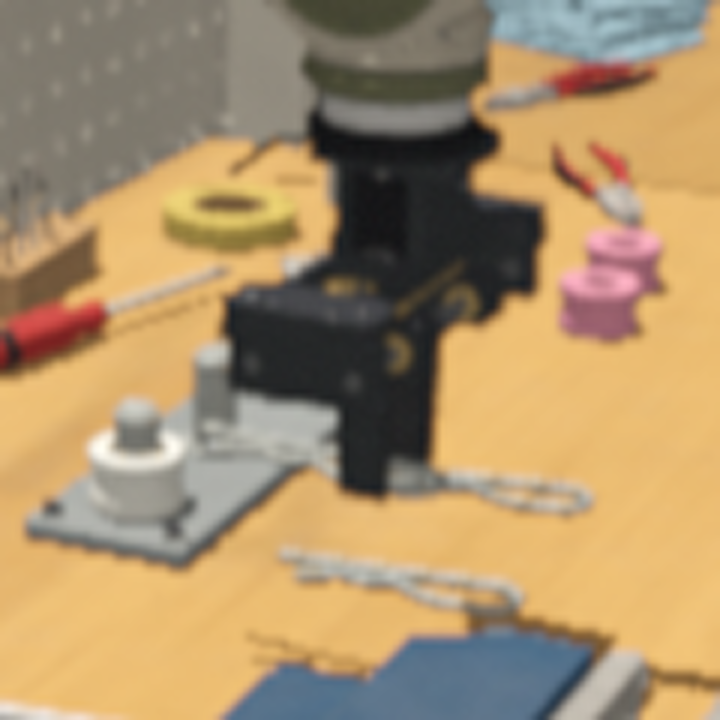

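Request:
play_rows --pt "2 -3 0 1.3 2.8" --pt "3.5 -6 0 2.6 2.8" --pt "5 -9 0 2.6 2.8" --pt "5.1 -9.8 -1 2.6 2.8" --pt "5.1 -9.8 -3 2.6 2.8" --pt "5.1 -9.8 -4.5 2.6 2.8" --pt "5.1 -9.8 -5 2.6 2.8" --pt "5.1 -9.8 -5 2.6 2.8" --pt "5.1 -9.8 -5 2.6 2.8" --pt "5.1 -9.8 -5 2.6 2.8"

```text
t: 39.03
position: [0.4866, 0.0613, 0.0401]
ee_rot: [[1.0, 0.001, -0.021], [0.021, -0.0, 1.0], [0.001, -1.0, -0.0]]
wrist_force: [0.7, 0.9, -0.2]
opening: 0.0311
```

Run:
```python
from look import *
pose(5)
p,im=look('x1',[])
im=robot.grab_frame('side'); save('x2',im[150:250,210:310],6)
im=robot.grab_frame('scene'); save('x3',im[150:250,190:310],6)
```

```text
POSE t 39.23 [0.4865 0.0613 0.0401] sd [0.0001 0.     0.0001] jaw 91.19 F [-0.1624  0.3105 -0.4381] op 0.0309
t 39.23 tcp [0.4864 0.0612 0.04  ] jaw deg 91.18 F [-1.2768  0.7502 -0.8898] op 0.0309
```

View pics/x1.png

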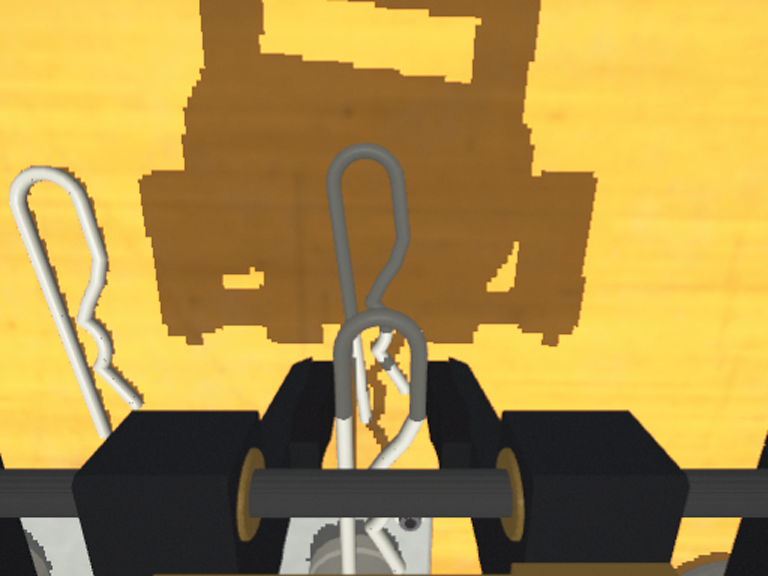

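View pics/x2.png

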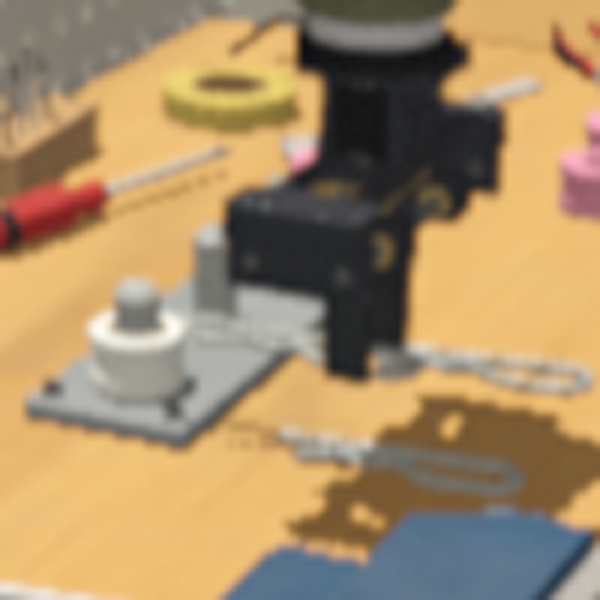

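View pics/x3.png

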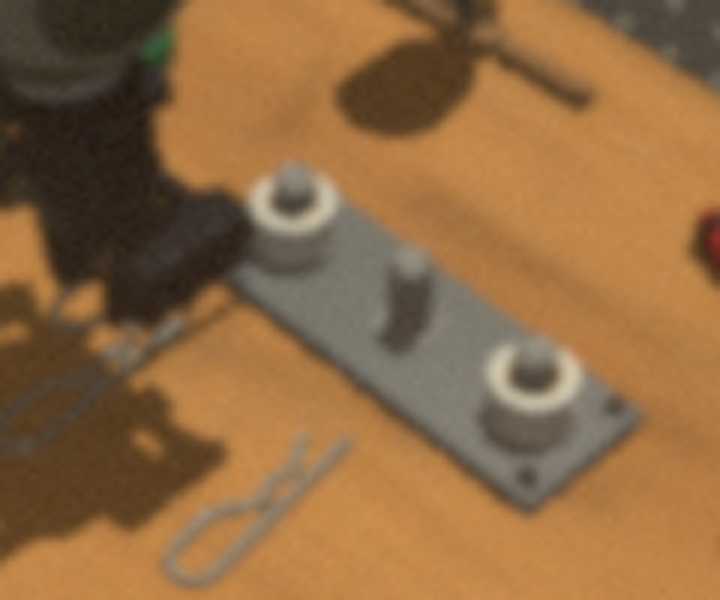

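Request:
play_rows --pt "0 0 -0.22 0 2.8" --pt "0 0 -0.22 0 2.8" --pt "0.7 0 -0.22 0 2.8" --pt "1.5 0 -0.22 0 2.8" --pt "1.5 0 -0.22 0 2.8" --pt "1.5 0 -0.22 0 2.8"

```text
t: 39.88
position: [0.5018, 0.0611, 0.0372]
ee_rot: [[1.0, 0.0, -0.02], [0.02, -0.0, 1.0], [0.0, -1.0, -0.0]]
wrist_force: [-0.2, 0.1, 0.3]
opening: 0.0312
```

Run:
```python
from look import *
P=pose(5)
p,im=look('y1',[]); save('y4',im[300:384,150:350],4)
R=robot.state()['ee_rot']; T=P+R@np.array([.0984,-.0136,-.013]); print(T)
for c in ('side','scene'):
    im=robot.grab_frame(c); pc=robot.camera_params(c); u=w2p(pc,[T,[.616,.0499,.0515],[.604,.0499,.0515]]); print(c,u)
    x,y=u[0].astype(int); save('y_'+c,im[y-30:y+30,x-40:x+40],9)
```

```text
POSE t 40.08 [0.5012 0.0612 0.0372] sd [0.0003 0.     0.    ] jaw 91.17 F [ 0.0145  0.0485 -0.3126] op 0.0312
t 40.08 tcp [0.501  0.0612 0.0372] jaw deg 91.17 F [-0.1456  0.1848  0.0792] op 0.0312
[0.5999 0.0502 0.0508]
side [[237.4605 202.6568]
 [232.7117 201.4782]
 [236.2752 202.16  ]]
scene [[234.818  184.5725]
 [238.517  182.1094]
 [235.8029 183.853 ]]
```

View pics/y_side.png

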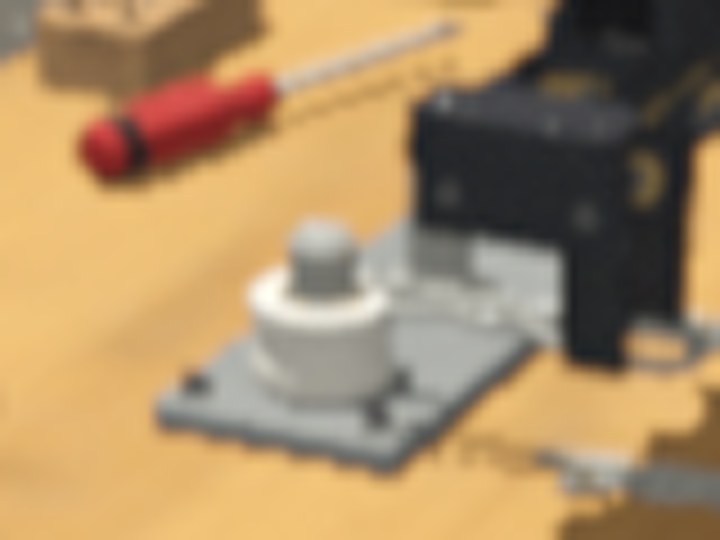

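View pics/y4.png

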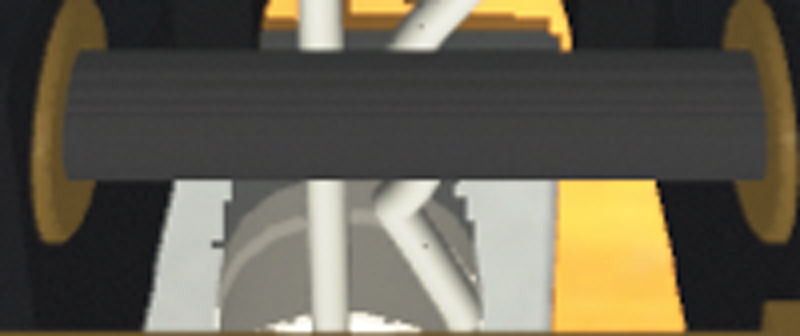

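Run:
```python
from look import *
s=robot.state();P=s['position'];R=s['ee_rot'];p=robot.camera_params('wrist');im=robot.grab_frame('wrist')
for x in (.03,.04,.05,.055,.06,.065):
    u=w2p(p,[P+R@np.array([x,-.0136,-.013])])[0]; print(x,(u-[150,300])*4)
for a in np.radians([150,180,210,240,270]):
    pass
th=np.radians(np.arange(0,360,5))
o=cv2.resize(im,None,fx=3,fy=3,interpolation=cv2.INTER_CUBIC)
for r,z in [(.024,.044),(.024,.014),(.0155,.044)]:
    for u in w2p(p,np.c_[.616+r*np.cos(th),.0499+r*np.sin(th),np.full(72,z)]): cv2.circle(o,tuple(int(v*3+1) for v in u),1,(255,0,0),-1)
for x in np.linspace(.0,.098,50):
    u=w2p(p,[P+R@np.array([x,-.0136,-.013])])[0]; cv2.circle(o,tuple(int(v*3+1) for v in u),1,(0,0,255),-1)
save('y5',o[840:1152,500:1000],1.5)
```

```text
0.03 [324.2658  18.1559]
0.04 [325.8741  78.0036]
0.05 [327.426  135.7264]
0.055 [328.1817 163.8255]
0.06 [328.9244 191.434 ]
0.065 [329.6544 218.5645]
```

View pics/y5.png

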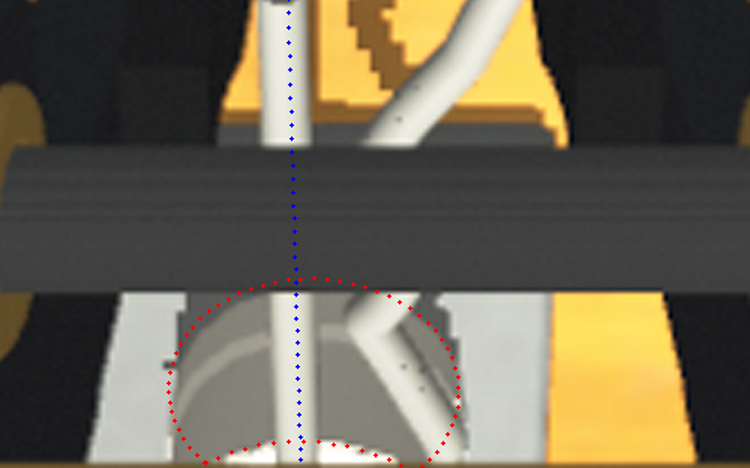

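Request:
play_rows --pt "0 0 0.07 0 2.8" --pt "0.3 0 0.07 0 2.8" --pt "0.6 0 0.07 0 2.8" --pt "0.8 0 0.07 0 2.8" --pt "1.0 0.02 0.07 0 2.8" --pt "1.2 0.02 0.07 0 2.8" --pt "1.2 0.02 0.07 0 2.8"

```text
t: 40.87
position: [0.5136, 0.0614, 0.0379]
ee_rot: [[1.0, 0.0, -0.02], [0.02, -0.0, 1.0], [0.0, -1.0, -0.0]]
wrist_force: [-0.7, -0.4, -0.5]
opening: 0.0313
```

Run:
```python
from look import *
P=pose(3)
im=robot.grab_frame('side'); save('z1',im[180:230,210:290],9)
```

```text
POSE t 40.97 [0.5134 0.0614 0.0379] sd [0.0002 0.     0.    ] jaw 91.17 F [-0.2171 -0.3603 -0.2324] op 0.0315
```

View pics/z1.png

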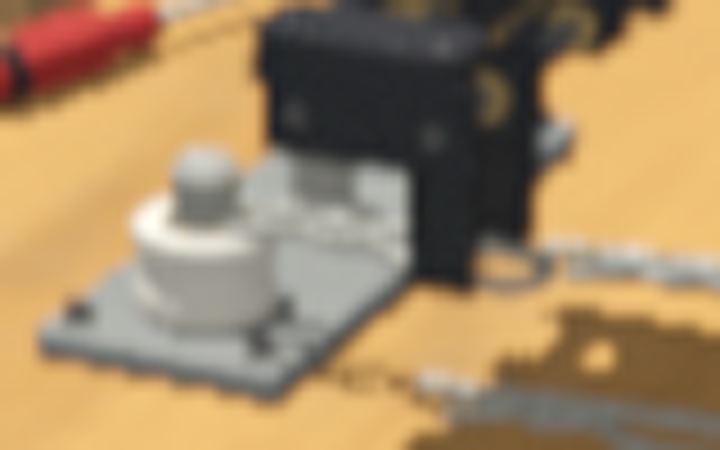

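Request:
play_rows --pt "0.4 0.01 0 0 2.8" --pt "0.8 0.02 0 0 2.8" --pt "1.2 0.02 0 0 2.8" --pt "1.6 0.03 0 0 2.8" --pt "2 0.04 0 0 2.8" --pt "2 0.04 0 0 2.8"

```text
t: 41.52
position: [0.5341, 0.0617, 0.038]
ee_rot: [[1.0, 0.001, -0.02], [0.02, -0.0, 1.0], [0.001, -1.0, -0.0]]
wrist_force: [-0.3, 0.4, -0.7]
opening: 0.0309
```

Run:
```python
from look import *
P=pose(3)
```

```text
POSE t 41.62 [0.5336 0.0618 0.0379] sd [0.0004 0.     0.    ] jaw 91.17 F [-0.0834  0.6235 -0.2943] op 0.0311
```

Request:
play_rows --pt "0.4 0.01 0 0 2.8" --pt "0.8 0.02 0 0 2.8" --pt "1.2 0.03 0 0 2.8" --pt "1.6 0.04 0 0 2.8" --pt "2.0 0.05 0 0 2.8" --pt "2.0 0.05 0 0 2.8"

```text
t: 42.12
position: [0.5537, 0.0628, 0.0378]
ee_rot: [[1.0, -0.0, -0.021], [0.021, 0.001, 1.0], [-0.0, -1.0, 0.001]]
wrist_force: [-0.4, 4.4, -0.7]
opening: 0.0308
```

Request:
play_rows --pt "0.3 0.01 0 0 2.8" --pt "0.6 0.02 0 0 2.8" --pt "0.9 0.02 0 0 2.8" --pt "1.2 0.03 0 0 2.8" --pt "1.2 0.03 0 0 2.8"

```text
t: 42.53
position: [0.566, 0.0622, 0.0381]
ee_rot: [[1.0, 0.001, -0.02], [0.02, -0.0, 1.0], [0.001, -1.0, -0.001]]
wrist_force: [0.2, -0.6, -0.8]
opening: 0.0307
```

Run:
```python
from look import *
P=pose(4)
p,im=look('A1',[]); save('A2',im[180:384,150:350],3)
im=robot.grab_frame('side'); save('A3',im[180:230,210:290],9)
```

```text
POSE t 42.68 [0.5658 0.0622 0.0381] sd [0.0002 0.     0.    ] jaw 91.15 F [ 0.8629  0.2955 -0.5623] op 0.0307
t 42.68 tcp [0.5656 0.0623 0.0381] jaw deg 91.15 F [ 1.539   0.7753 -0.3001] op 0.0307
```

View pics/A2.png

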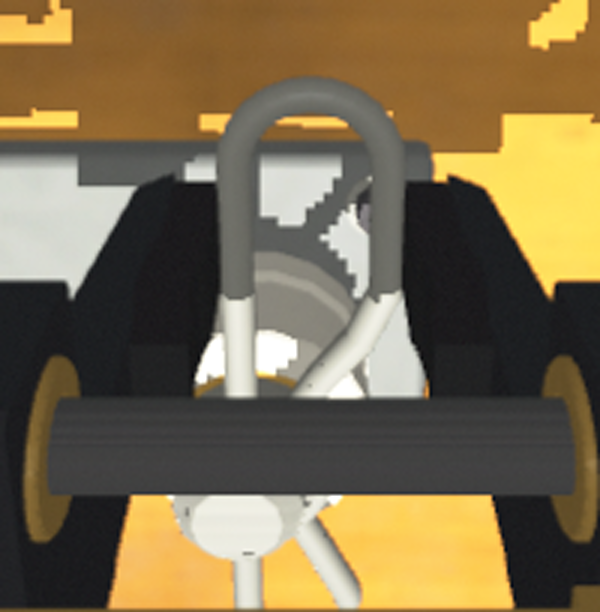

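View pics/A3.png

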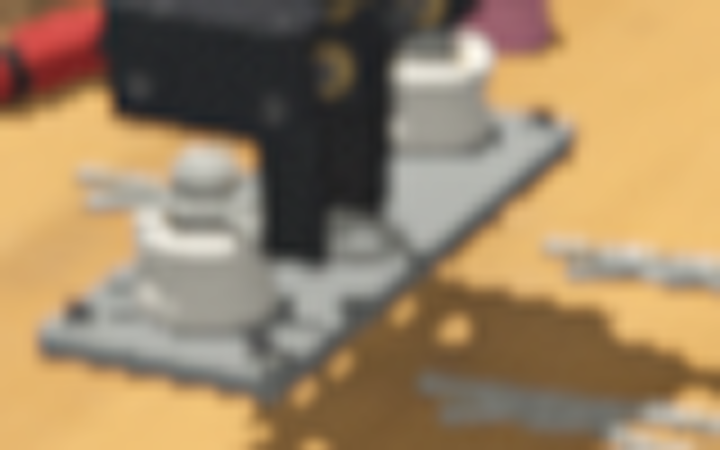

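Request:
play_rows --pt "0.1 0 0 0 2.8" --pt "0.1 0 0 0 2.8" --pt "0.1 0 0 0 2.8"

```text
t: 43.03
position: [0.566, 0.0624, 0.0379]
ee_rot: [[1.0, -0.0, -0.02], [0.02, -0.0, 1.0], [-0.001, -1.0, -0.0]]
wrist_force: [0.1, -0.4, -0.7]
opening: 0.0314
```

Run:
```python
from look import *
P=pose(4)
```

```text
POSE t 43.18 [0.566  0.0625 0.0379] sd [0. 0. 0.] jaw 91.17 F [-0.1879 -0.3773 -1.0216] op 0.0311
```

Request:
play_rows --pt "0 0 0 0 5" --pt "0 0 0 0 5" --pt "0 0 0 0 5" --pt "0 0 0 0 5" --pt "0 0 2 0 5" --pt "0 0 5 0 5" --pt "0 0 9 0 5" --pt "-2 0 11 0 5" --pt "-4 0 11 0 5" --pt "-6 0 11 0 5"

```text
t: 44.02
position: [0.5059, 0.0625, 0.1493]
ee_rot: [[1.0, 0.003, -0.021], [0.021, -0.0, 1.0], [0.003, -1.0, -0.0]]
wrist_force: [-0.4, -0.1, -0.3]
opening: 0.0501
```

Request:
play_rows --pt "0 0 0 0 5" --pt "0 0 0 0 5" --pt "0 0 0 0 5"

```text
t: 44.27
position: [0.507, 0.0624, 0.1481]
ee_rot: [[1.0, 0.001, -0.02], [0.02, -0.0, 1.0], [0.001, -1.0, -0.0]]
wrist_force: [0.4, 0.1, 0.5]
opening: 0.0499
```

Run:
```python
from look import *
P=pose(3)
p,im=look('B1',[('clip_1',0),('clip_1_seat',.0515)])
im=robot.grab_frame('side'); save('B3',im[180:230,210:290],9)
```

```text
POSE t 44.37 [0.507  0.0625 0.1479] sd [0.     0.     0.0001] jaw 91.16 F [0.2424 0.179  0.5727] op 0.0502
t 44.37 tcp [0.507  0.0624 0.1478] jaw deg 91.16 F [-0.1735 -0.3818  0.6463] op 0.0502
clip_1 0.95 [110.  108.5] [ 0.4455 -0.074   0.    ]
clip_1 0.81 [251.1 245.3] [0.5859 0.0609 0.    ]
clip_1 0.74 [251.7  97.4] [0.4329 0.0587 0.    ]
clip_1 0.58 [238.6 153.5] [0.4858 0.0469 0.    ]
clip_1_seat 0.69 [109.4 162.2] [ 0.4848 -0.0573  0.0515]
```

View pics/B1.png

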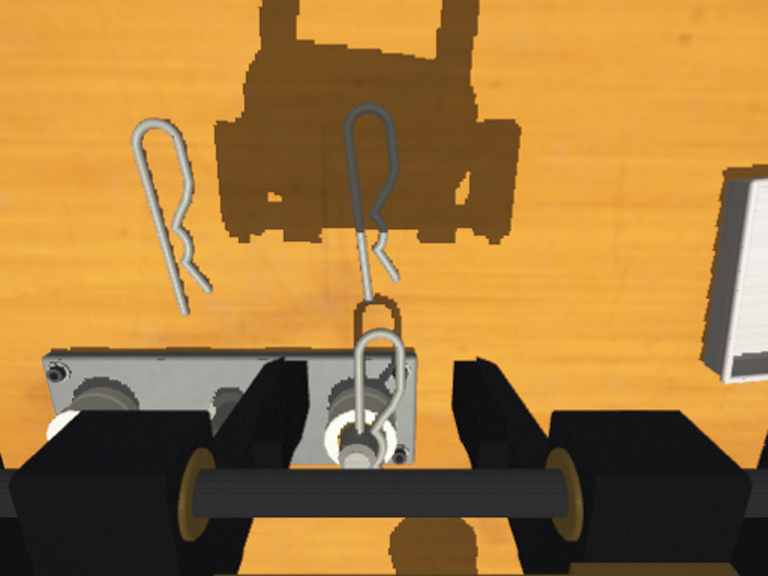

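View pics/B3.png

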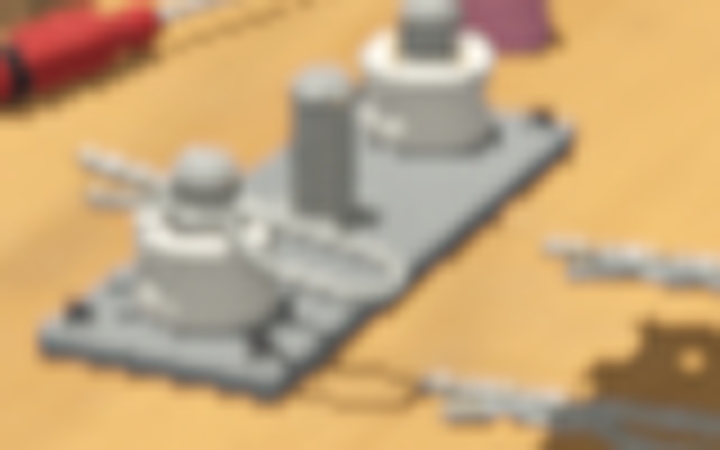

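Request:
play_rows --pt "-2 -4 1 0 5" --pt "-4 -8 1 0 5" --pt "-5.2 -11 1 0 5" --pt "-5.2 -11 1 0 5" --pt "-5.2 -11 1 0 5" --pt "-5.2 -11 1 0 5"

```text
t: 45.07
position: [0.4545, -0.0472, 0.158]
ee_rot: [[1.0, 0.0, -0.02], [0.02, 0.0, 1.0], [0.0, -1.0, 0.0]]
wrist_force: [0.4, -0.3, 1.3]
opening: 0.0499
```

Run:
```python
from clip import *
pose(3)
p,im=look('C1',[('clip_1',0)])
fitclip(p,im,[.4455,-.074,-.2],dbg='C2')
fitclip(p,im,[.4455,-.074,-.1])
```

```text
POSE t 45.17 [ 0.4546 -0.0468  0.1579] sd [0.     0.0003 0.    ] jaw 91.21 F [0.2676 0.0765 0.6483] op 0.0499
t 45.17 tcp [ 0.4546 -0.0465  0.1579] jaw deg 91.26 F [-0.0578  0.2683 -0.5079] op 0.0499
clip_1 0.76 [355.  153.9] [0.4332 0.0554 0.    ]
clip_1 0.62 [229.9 161.5] [ 0.4439 -0.0713  0.    ]
clip [ 0.445  -0.0741] yaw 9.18 cost 10.222315788269043
clip [ 0.4449 -0.0742] yaw 9.19 cost 10.220145225524902
```

View pics/C2.png

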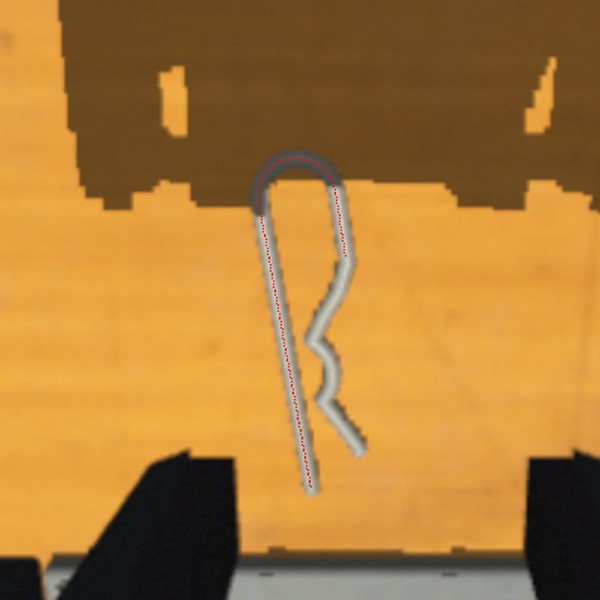

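Request:
play_rows --pt "-0.7 -2 -3 4 5" --pt "-0.7 -2.6 -7 8 5" --pt "-0.7 -2.6 -11 8 5" --pt "-0.7 -2.6 -14 8 5" --pt "-0.7 -2.6 -15.5 8 5" --pt "-0.7 -2.6 -16 8 5" --pt "-0.7 -2.6 -16.4 8 5" --pt "-0.7 -2.6 -16.4 8 5" --pt "-0.7 -2.6 -16.4 8 5"

```text
t: 46.02
position: [0.4478, -0.0734, -0.0052]
ee_rot: [[0.987, 0.002, -0.16], [0.16, -0.001, 0.987], [0.001, -1.0, -0.001]]
wrist_force: [-0.3, -0.9, -0.5]
opening: 0.0501
```

Run:
```python
from look import *
pose(5)
look('D1',[])
```

```text
POSE t 46.22 [ 0.4477 -0.0735 -0.0051] sd [0.0001 0.0001 0.0001] jaw 99.19 F [-0.0721 -0.387  -0.0295] op 0.0501
t 46.22 tcp [ 0.4476 -0.0735 -0.0053] jaw deg 99.18 F [-0.5422  0.5752 -0.4572] op 0.0501
```

View pics/D1.png

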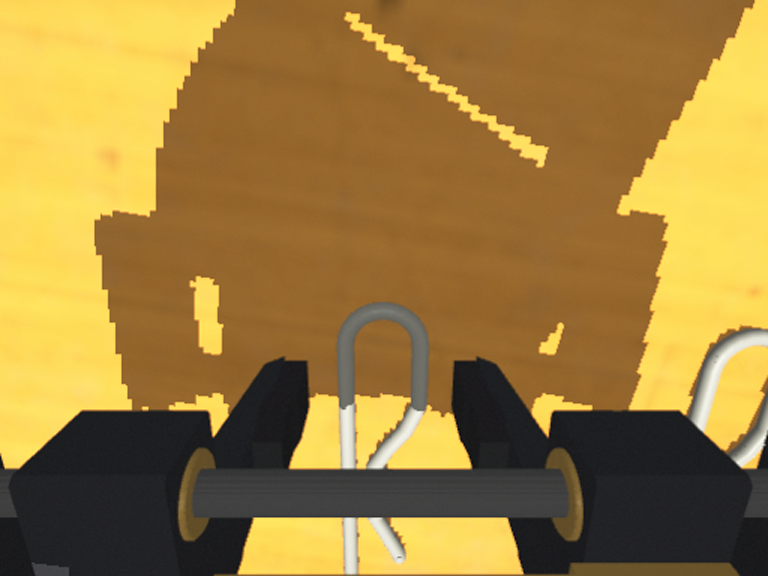

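Request:
play_rows --pt "0 0 -0.2 0 5" --pt "0 0 -0.4 0 5" --pt "0 0 -0.45 0 5" --pt "0 0 -0.45 0 5"

```text
t: 46.6
position: [0.4471, -0.0734, -0.0107]
ee_rot: [[0.987, -0.0, -0.159], [0.159, 0.0, 0.987], [-0.0, -1.0, 0.0]]
wrist_force: [-0.8, -0.7, -0.5]
opening: 0.0495
```

Run:
```python
from look import *
pose(3)
```

```text
POSE t 46.7 [ 0.4471 -0.0734 -0.0107] sd [0.     0.     0.0001] jaw 99.17 F [-0.3022 -0.0653 -0.3303] op 0.0499
```

Request:
play_rows --pt "0 0 0 0 2.8" --pt "0 0 0 0 2.8" --pt "0 0 0 0 2.8" --pt "0 0 0 0 2.8" --pt "0 0 0 0 2.8" --pt "0 0 0 0 2.8" --pt "0 0 0 0 2.8" --pt "0 0 2 0 2.8" --pt "0 0 5 0 2.8" --pt "0 0 8 0 2.8"

```text
t: 47.53
position: [0.4466, -0.0732, 0.07]
ee_rot: [[0.987, -0.002, -0.159], [0.159, 0.001, 0.987], [-0.002, -1.0, 0.001]]
wrist_force: [0.6, 0.1, -0.0]
opening: 0.0312
```

Request:
play_rows --pt "1 -1.5 0 -3 2.8" --pt "2.5 -3 0 -6 2.8" --pt "4.3 -4.6 0 -8 2.8" --pt "4.3 -4.6 0 -8 2.8" --pt "4.3 -4.6 -1.5 -8 2.8" --pt "4.3 -4.6 -3.1 -8 2.8" --pt "4.3 -4.6 -3.1 -8 2.8" --pt "4.3 -4.6 -3.1 -8 2.8" --pt "4.3 -4.6 -3.1 -8 2.8"

```text
t: 48.28
position: [0.4903, -0.1193, 0.039]
ee_rot: [[1.0, 0.0, -0.021], [0.021, -0.0, 1.0], [0.0, -1.0, -0.0]]
wrist_force: [0.2, 0.4, -1.5]
opening: 0.0311
```

Run:
```python
from look import *
pose(5); look('E1',[])
```

```text
POSE t 48.48 [ 0.4904 -0.1194  0.0392] sd [0.0001 0.0001 0.0001] jaw 91.19 F [-0.3688  0.1451 -0.7729] op 0.0309
t 48.48 tcp [ 0.4904 -0.1195  0.0391] jaw deg 91.18 F [-0.7301 -0.536  -1.1617] op 0.0309
```

View pics/E1.png

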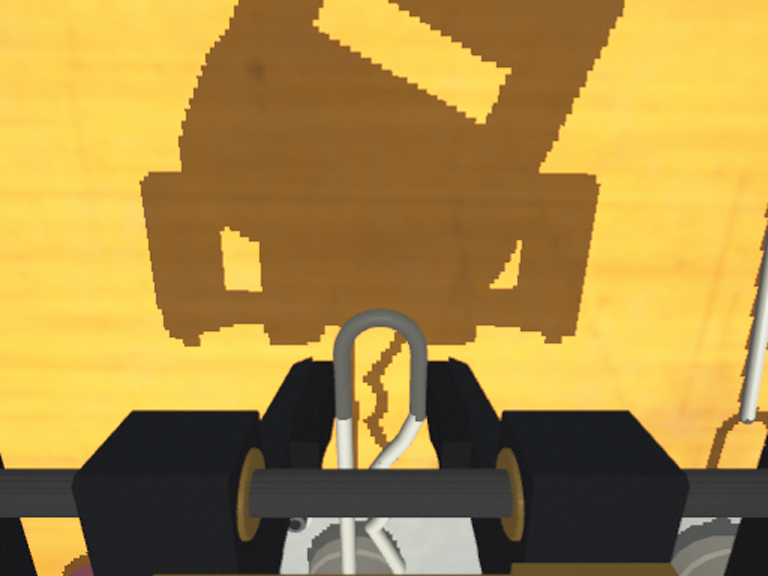

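Request:
play_rows --pt "0 0 -0.13 0 2.8" --pt "0 0 -0.13 0 2.8" --pt "0.5 0 -0.13 0 2.8" --pt "1.0 0 -0.13 0 2.8" --pt "1.3 0 -0.13 0 2.8" --pt "1.3 0 -0.13 0 2.8" --pt "1.3 0 -0.13 0 2.8"

```text
t: 49.12
position: [0.5034, -0.1194, 0.0371]
ee_rot: [[1.0, -0.0, -0.021], [0.021, -0.0, 1.0], [-0.0, -1.0, -0.0]]
wrist_force: [0.4, -0.5, -0.7]
opening: 0.0311
```

Run:
```python
from look import *
pose(4)
s=robot.state();P=s['position'];R=s['ee_rot'];p=robot.camera_params('wrist');im=robot.grab_frame('wrist')
th=np.radians(np.arange(0,360,5))
o=cv2.resize(im,None,fx=3,fy=3,interpolation=cv2.INTER_CUBIC)
for r,z in [(.024,.044),(.0155,.044)]:
    for u in w2p(p,np.c_[.6197+r*np.cos(th),-.1305+r*np.sin(th),np.full(72,z)]): cv2.circle(o,tuple(int(v*3+1) for v in u),1,(255,0,0),-1)
for x in np.linspace(.0,.098,50):
    u=w2p(p,[P+R@np.array([x,-.0137,-.013])])[0]; cv2.circle(o,tuple(int(v*3+1) for v in u),1,(0,0,255),-1)
save('E5',o[840:1152,500:1000],1.5)
```

```text
POSE t 49.27 [ 0.5032 -0.1194  0.0371] sd [0.0001 0.     0.    ] jaw 91.18 F [-0.1228 -0.2008 -0.6972] op 0.0313
```

View pics/E5.png

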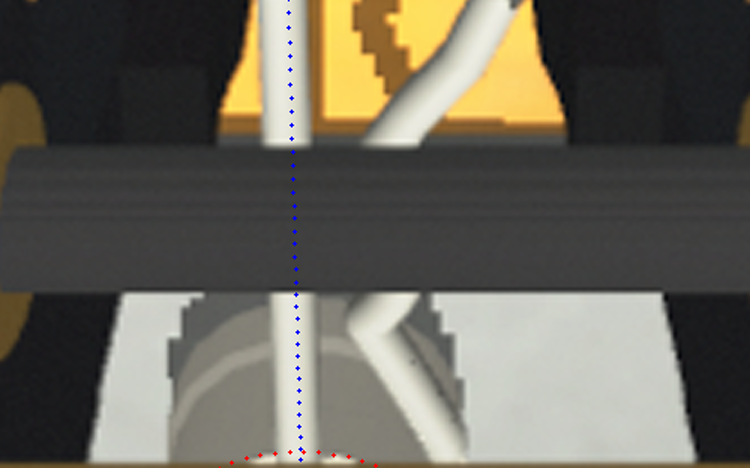

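Request:
play_rows --pt "0 0 0.07 0 2.8" --pt "0.3 0 0.07 0 2.8" --pt "0.6 0 0.07 0 2.8" --pt "0.8 0.01 0.07 0 2.8" --pt "1.0 0.02 0.07 0 2.8" --pt "1.2 0.02 0.07 0 2.8" --pt "1.2 0.02 0.07 0 2.8"

```text
t: 49.9
position: [0.5156, -0.1192, 0.0378]
ee_rot: [[1.0, 0.0, -0.021], [0.021, -0.0, 1.0], [0.0, -1.0, -0.0]]
wrist_force: [-0.5, 0.4, -0.7]
opening: 0.0313
```

Run:
```python
from look import *
pose(3)
```

```text
POSE t 50.0 [ 0.5154 -0.1192  0.0378] sd [0.0002 0.     0.    ] jaw 91.18 F [-0.1231  0.0783 -0.4291] op 0.0315
```

Request:
play_rows --pt "0.4 0.01 0 0 2.8" --pt "0.8 0.02 0 0 2.8" --pt "1.2 0.02 0 0 2.8" --pt "1.6 0.03 0 0 2.8" --pt "2 0.04 0 0 2.8" --pt "2 0.04 0 0 2.8"

```text
t: 50.5
position: [0.536, -0.1189, 0.0379]
ee_rot: [[1.0, 0.001, -0.021], [0.021, -0.0, 1.0], [0.001, -1.0, -0.0]]
wrist_force: [0.3, 0.9, -0.4]
opening: 0.0311
```

Request:
play_rows --pt "0.4 0.01 0 0 2.8" --pt "0.8 0.02 0 0 2.8" --pt "1.2 0.03 0 0 2.8" --pt "1.6 0.04 0 0 2.8" --pt "2.0 0.05 0 0 2.8" --pt "2.0 0.05 0 0 2.8"

```text
t: 51.0
position: [0.5552, -0.1175, 0.0374]
ee_rot: [[1.0, -0.001, -0.021], [0.021, 0.001, 1.0], [-0.001, -1.0, 0.001]]
wrist_force: [0.6, 4.9, -1.0]
opening: 0.031
```

Request:
play_rows --pt "0.3 0.01 0 0 2.8" --pt "0.6 0.02 0 0 2.8" --pt "0.9 0.02 0 0 2.8" --pt "1.2 0.03 0 0 2.8" --pt "1.4 0.03 0 0 2.8" --pt "1.4 0.03 0 0 2.8"

```text
t: 51.5
position: [0.5696, -0.1182, 0.0379]
ee_rot: [[1.0, 0.0, -0.02], [0.02, -0.0, 1.0], [0.0, -1.0, -0.0]]
wrist_force: [0.4, 2.3, -1.3]
opening: 0.0313
```

Run:
```python
from look import *
P=pose(4)
p,im=look('F1',[]); save('F2',im[180:384,150:350],3)
```

```text
POSE t 51.65 [ 0.5695 -0.1182  0.0379] sd [0.0001 0.     0.    ] jaw 91.16 F [ 0.6381  2.1139 -0.5528] op 0.0308
t 51.65 tcp [ 0.5694 -0.1183  0.038 ] jaw deg 91.16 F [1.1618 2.3911 0.0955] op 0.0308
```

View pics/F2.png

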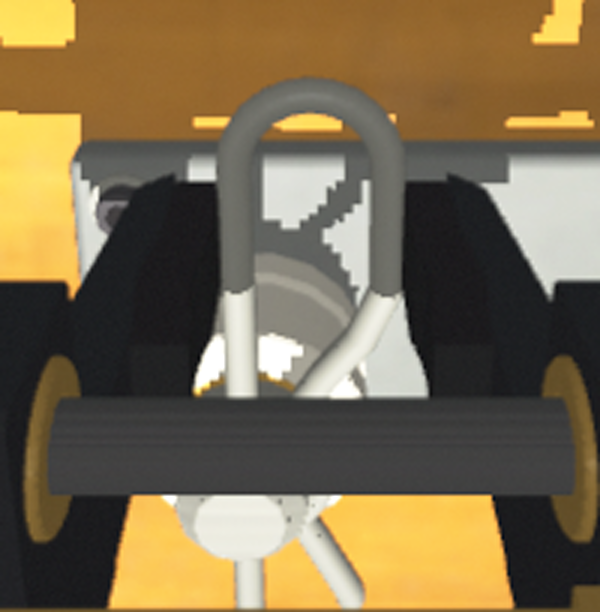

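Request:
play_rows --pt "0.1 0 0 0 2.8" --pt "0.1 0 0 0 2.8" --pt "0.1 0 0 0 2.8"

```text
t: 51.95
position: [0.5698, -0.118, 0.0378]
ee_rot: [[1.0, -0.001, -0.02], [0.02, 0.0, 1.0], [-0.001, -1.0, 0.0]]
wrist_force: [-2.3, 1.8, 0.6]
opening: 0.0311
```

Request:
play_rows --pt "0 0 0 0 5" --pt "0 0 0 0 5" --pt "0 0 0 0 5" --pt "0 0 0 0 5" --pt "0 0 2 0 5" --pt "0 0 5 0 5" --pt "0 0 9 0 5" --pt "0 0 13 0 5" --pt "-2 4 16 0 5" --pt "-3 7 18 0 5"

```text
t: 52.78
position: [0.5424, -0.0548, 0.2156]
ee_rot: [[1.0, 0.002, -0.018], [0.018, -0.001, 1.0], [0.002, -1.0, -0.001]]
wrist_force: [0.6, 0.9, 0.2]
opening: 0.0496
```

Request:
play_rows --pt "0 0 0 0 5" --pt "0 0 0 0 5" --pt "0 0 0 0 5"

```text
t: 53.03
position: [0.5425, -0.0546, 0.2131]
ee_rot: [[1.0, -0.0, -0.021], [0.021, -0.0, 1.0], [-0.0, -1.0, -0.0]]
wrist_force: [0.6, 0.8, -0.7]
opening: 0.0501
```

Run:
```python
from look import *
P=pose(3)
p,im=look('G1',[]); save('G2',im[130:300,170:370],4)
im=robot.grab_frame('side'); save('G3',im[170:230,210:300],8)
im=robot.grab_frame('scene'); save('G4',im[150:250,200:310],6)
```

```text
POSE t 53.13 [ 0.5425 -0.0548  0.2127] sd [0.     0.0002 0.0003] jaw 91.14 F [ 0.0287  0.2247 -0.0543] op 0.0502
t 53.13 tcp [ 0.5425 -0.0551  0.2124] jaw deg 91.11 F [-0.8424 -0.3113 -0.2528] op 0.0502
```

View pics/G1.png

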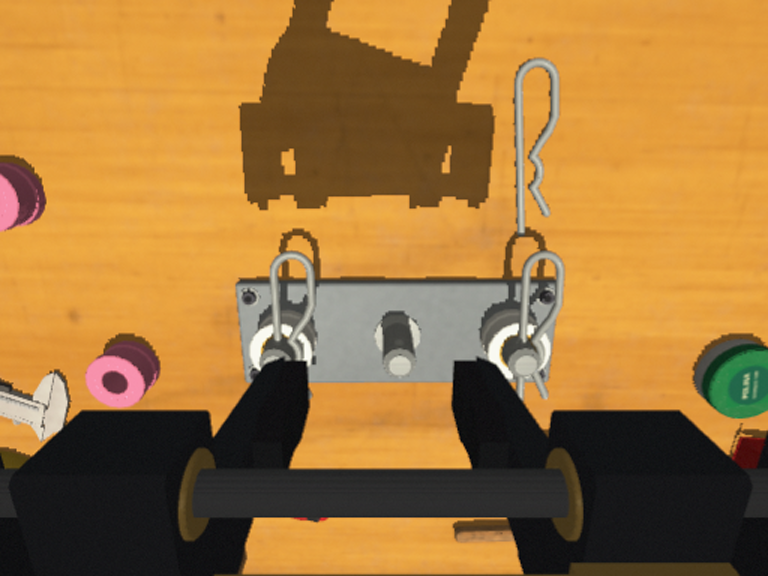

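View pics/G3.png

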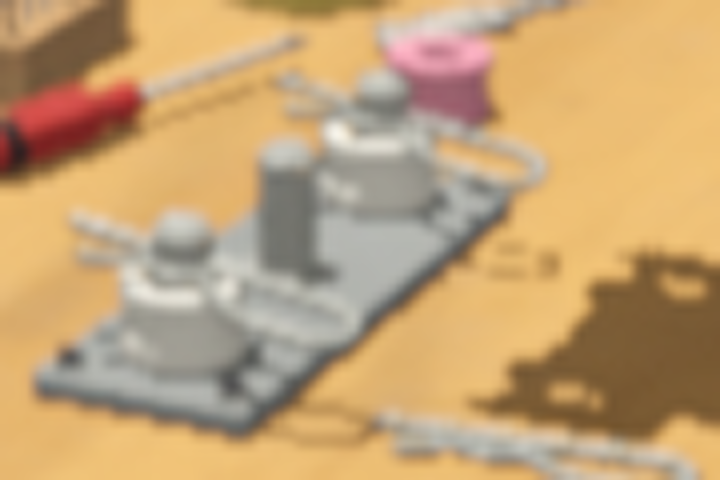

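View pics/G4.png

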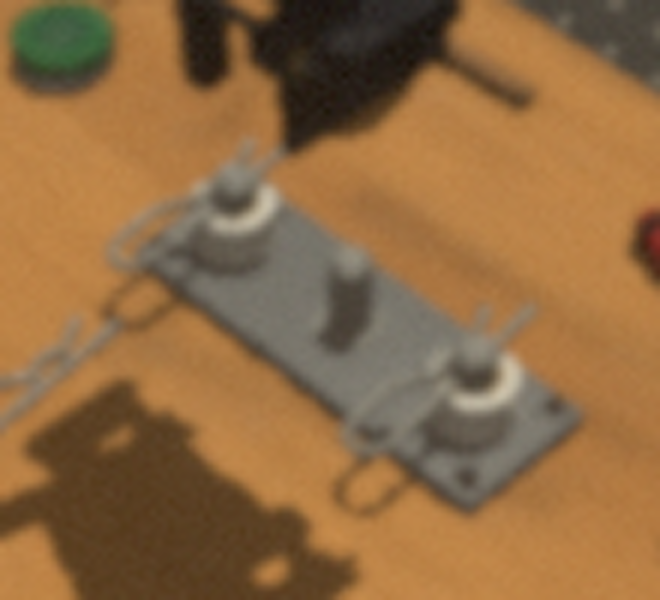

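Run:
```python
from look import *
p=robot.camera_params('wrist');im=robot.grab_frame('wrist')
print(p2w(p,np.array([[293,251],[545,251]])/1.5,.0515))
o=cv2.resize(im,None,fx=4,fy=4,interpolation=cv2.INTER_CUBIC)
# overlay home pose models
leg=np.c_[np.linspace(-10,101,110),np.full(110,-13.)];side=np.c_[np.linspace(-10,12,23),np.full(23,13.)]
a=np.linspace(np.pi/2,3*np.pi/2,42); bow=np.c_[-10+13*np.cos(a),13*np.sin(a)]
C=np.vstack([leg,side,bow])/1000-[.052,-.013]
t=np.radians(1.18);c,s=np.cos(t),np.sin(t)
for ax in [(.6197,-.1305),(.6160,.0499)]:
    X=np.c_[ax[0]+c*C[:,0]-s*C[:,1],ax[1]+s*C[:,0]+c*C[:,1],np.full(len(C),.0515)]
    for u in w2p(p,X): cv2.circle(o,tuple(int(4*v+2) for v in u),1,(255,0,0),-1)
cv2.imwrite('pics/H1.png',cv2.resize(np.hstack([o[620:1120,660:900],o[620:1120,1320:1560]])[:,:,::-1],(576,600)))
```

```text
[[ 0.5391 -0.1159  0.0515]
 [ 0.5357  0.0585  0.0515]]
```

View pics/H1.png

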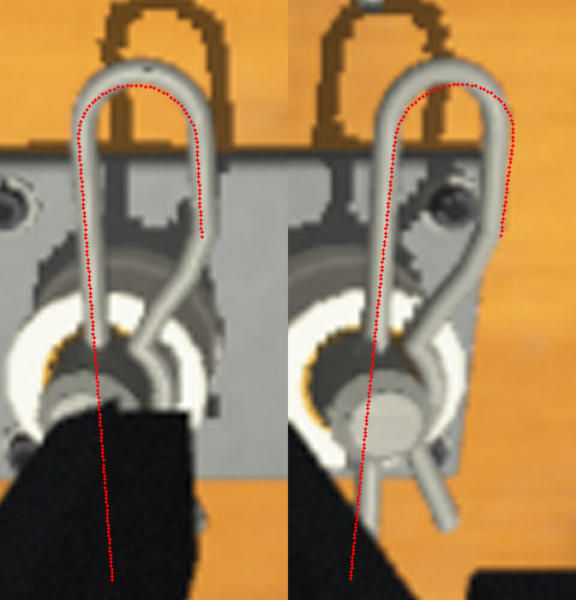

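Request:
play_rows --pt "0 4 0 0 8" --pt "0 8 0 0 8.8" --pt "0 10 -1 0 8.8" --pt "0 10 -2 0 8.8" --pt "0 10 -2 0 8.8" --pt "0 10 -2 0 8.8"

```text
t: 53.83
position: [0.5425, 0.0455, 0.1932]
ee_rot: [[1.0, -0.001, -0.02], [0.02, -0.0, 1.0], [-0.001, -1.0, -0.0]]
wrist_force: [-0.7, -0.2, 0.7]
opening: 0.0867
```

Run:
```python
from clip import *
pose(3)
p,im=look('I1',[]); 
q=fitclip(p,im,[.433,.057,.05],dbg='I2')
cv2.imwrite('pics/I3.png',cv2.resize(im[150:290,190:330,::-1],(600,600),interpolation=cv2.INTER_CUBIC))
# rectified view of free clip in clip frame: x 30..100mm, y -20..20 ; 6px/mm
def rect(f,z,xs,ys,k=6):
    X,Y=np.meshgrid(np.arange(ys[0],ys[1],1/k),np.arange(xs[0],xs[1],1/k))  # cols=y rows=x
    W=f(Y.ravel()/1000,X.ravel()/1000); u=w2p(p,np.c_[W,np.full(len(W),z)]).astype(np.float32)
    return cv2.remap(im,u[:,0].reshape(X.shape),u[:,1].reshape(X.shape),cv2.INTER_CUBIC)
def fr(o,t):
    c,s=np.cos(t),np.sin(t)
    return lambda x,y: np.c_[o[0]+c*x-s*y,o[1]+s*x+c*y]
A=rect(fr(q[:2],q[2]),.003,(-30,105),(-20,25),4)
t=np.radians(1.18); c,s=np.cos(t),np.sin(t); ax=np.array([.6160,.0499])
o=ax-np.array([c*.052+s*.013,s*.052-c*.013])
B=rect(fr(o,t),.0515,(-30,105),(-20,25),4)
for M in (A,B):
    for xx in range(-30,105,10): cv2.line(M,(0,(xx+30)*4),(6,(xx+30)*4),(255,0,0),1)
    cv2.line(M,(0,(52+30)*4),(180,(52+30)*4),(255,0,0),1)
cv2.imwrite('pics/I4.png',np.hstack([A,B])[:,:,::-1])
```

```text
POSE t 53.93 [0.5427 0.0452 0.1937] sd [0.0002 0.0002 0.0003] jaw 91.13 F [-0.4907 -0.5312  0.4469] op 0.0879
t 53.93 tcp [0.5429 0.045  0.194 ] jaw deg 91.11 F [-0.5431 -0.5753  0.2716] op 0.0879
clip [0.4336 0.0544] yaw 7.44 cost 7.960453987121582
```

View pics/I4.png

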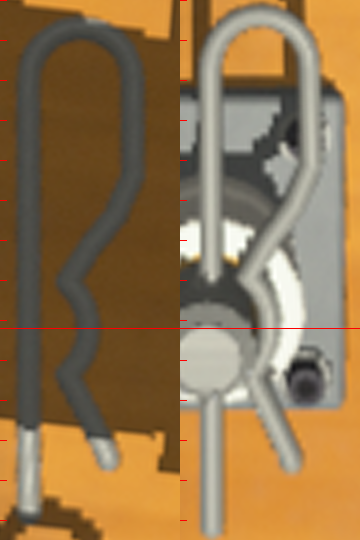

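View pics/I3.png

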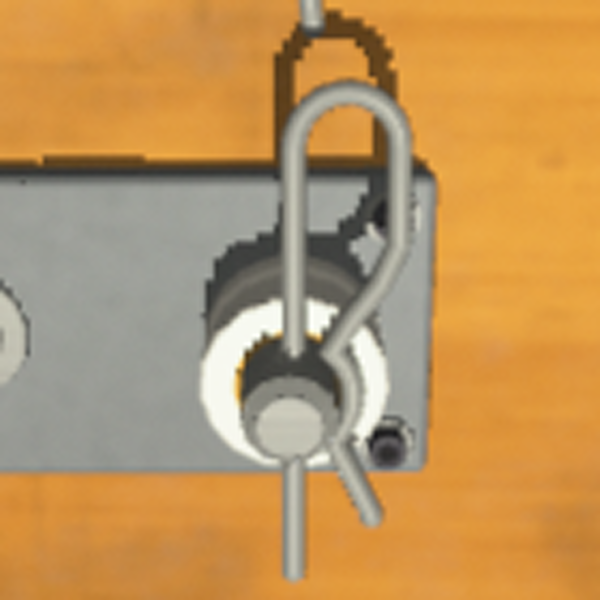

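Request:
play_rows --pt "0 -4 0 0 8.8" --pt "0 -8 0 0 8.8" --pt "0 -12 0 0 8.8" --pt "0 -16 0 0 8.8" --pt "0 -18 0 0 8.8" --pt "0 -18 0 0 8.8" --pt "0 -18 0 0 8.8" --pt "0 -18 0 0 8.8"

```text
t: 54.65
position: [0.5424, -0.1337, 0.1939]
ee_rot: [[1.0, 0.0, -0.02], [0.02, 0.0, 1.0], [0.0, -1.0, 0.0]]
wrist_force: [0.2, 0.5, -0.6]
opening: 0.0881
```

Run:
```python
from clip import *
pose(3)
p,im=look('J1',[]); 
def rect(f,z,xs,ys,k=6):
    X,Y=np.meshgrid(np.arange(ys[0],ys[1],1/k),np.arange(xs[0],xs[1],1/k))
    W=f(Y.ravel()/1000,X.ravel()/1000); u=w2p(p,np.c_[W,np.full(len(W),z)]).astype(np.float32)
    return cv2.remap(im,u[:,0].reshape(X.shape),u[:,1].reshape(X.shape),cv2.INTER_CUBIC)
def fr(o,t):
    c,s=np.cos(t),np.sin(t)
    return lambda x,y: np.c_[o[0]+c*x-s*y,o[1]+s*x+c*y]
t=np.radians(1.18); c,s=np.cos(t),np.sin(t); ax=np.array([.6197,-.1305])
o=ax-np.array([c*.052+s*.013,s*.052-c*.013])
B=rect(fr(o,t),.0515,(-30,105),(-20,25),4)
for xx in range(-30,105,10): cv2.line(B,(0,(xx+30)*4),(6,(xx+30)*4),(255,0,0),1)
cv2.line(B,(0,(52+30)*4),(180,(52+30)*4),(255,0,0),1)
C=cv2.resize(im[130:290,190:330],(472,540),interpolation=cv2.INTER_CUBIC)
cv2.imwrite('pics/J4.png',np.hstack([B,C])[:,:,::-1])
look('J5',[('roller_1',.015)],'side')
look('J6',[('roller_1',.015)],'scene')
```

```text
POSE t 54.75 [ 0.5425 -0.1334  0.1939] sd [0.     0.0003 0.    ] jaw 91.21 F [ 0.2837  0.0237 -0.192 ] op 0.0877
t 54.75 tcp [ 0.5425 -0.1331  0.1939] jaw deg 91.25 F [ 0.4883 -0.2604 -0.3155] op 0.0877
t 54.8 tcp [ 0.5426 -0.1331  0.1938] jaw deg 91.26 F [-0.1875  0.1818  0.4566] op 0.0879
roller_1 0.81 [212.4 268.6] [0.5004 0.3698 0.015 ]
roller_1 0.76 [188.  279.4] [0.525  0.4372 0.015 ]
roller_1 0.67 [257.8 190.3] [ 0.6316 -0.1595  0.015 ]
roller_1 0.66 [233.5 205.5] [ 0.641 -0.002  0.015]
roller_1 0.66 [312.8 178.5] [ 0.5064 -0.3618  0.015 ]
roller_1 0.41 [265.5 178.7] [ 0.6581 -0.2807  0.015 ]
roller_1 0.39 [315.1 174.5] [ 0.514 -0.409  0.015]
t 54.9 tcp [ 0.5426 -0.1333  0.1938] jaw deg 91.25 F [0.4862 0.1106 0.2126] op 0.088
roller_1 0.8 [330.1 298.9] [ 0.5199 -0.4166  0.015 ]
roller_1 0.73 [319.2 234.1] [ 0.666  -0.2582  0.015 ]
roller_1 0.69 [161.7 161.3] [0.5091 0.3576 0.015 ]
roller_1 0.63 [305.1 282.8] [ 0.5088 -0.3394  0.015 ]
roller_1 0.57 [281.4 215.8] [ 0.6362 -0.129   0.015 ]
roller_1 0.55 [225.8 189. ] [0.5867 0.0837 0.015 ]
roller_1 0.44 [154.8 150.3] [0.5258 0.4305 0.015 ]
```

View pics/J4.png

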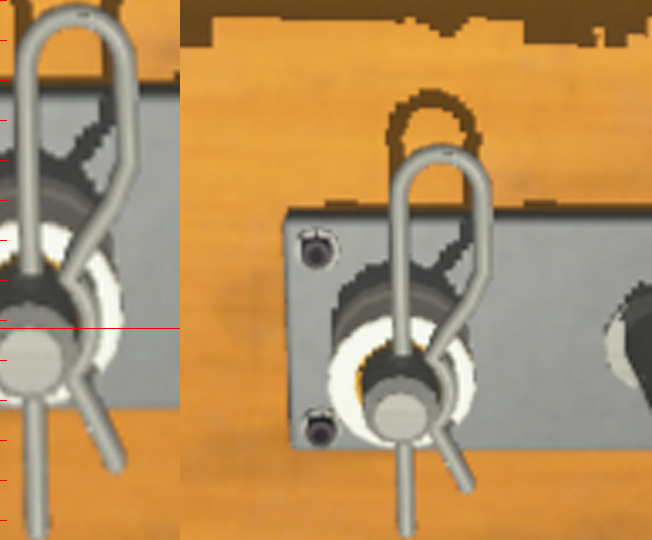

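View pics/J5.png

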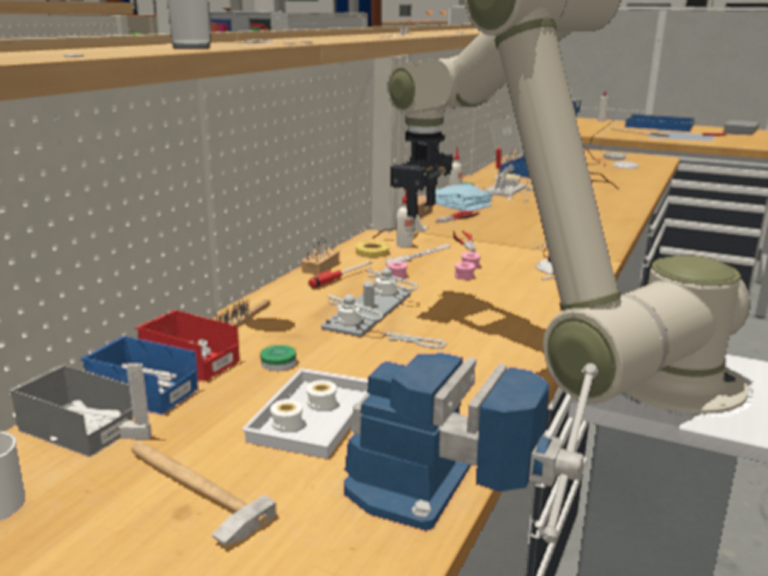

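View pics/J6.png

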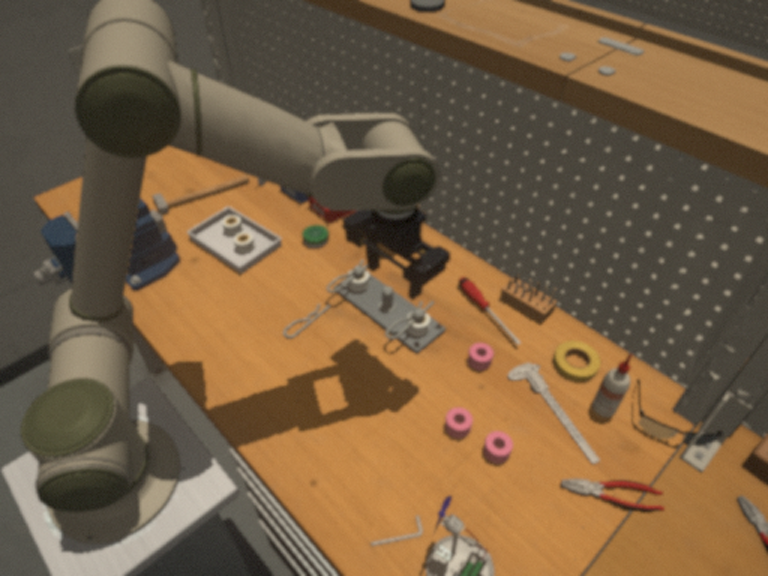

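Run:
```python
from look import *
print(robot.finish_job())
```

```text
the job is handed in; nothing more can be done
None
```

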